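Fetch the salt pot from behind the seasonings

ROBOT

A 6-joint arm with a two-finger parallel gripper is mounted at the origin on the work surface. World frame = base frame: x ahead of the robot, y to its left, z up, the work surface at z = 0. Lengths are in mm, angles in rad, forces in N, time in s.
With the tool pointing down it reaches from about 350 to 975 mm from the base axis. Payload 7.1 kg.
Tool frame: the origin (TCP) lies between the finger pads; the fingertips stand 14 mm ahead of it and the grasp point (between the pads) lies 5 mm behind it; z points along the fingers, y is the direction in which the jaws open and shut (so a half turn about z gives the same grasp; the last joint's range is limited). The gripper opens to 88 mm and grips with 3 to 60 N. Pads are 20 mm wide; open, the fingers measure 115 mm over their backs; the gripper's body (75 mm by 178 mm) begins 61 mm behind the grasp point.
Start: joints at [-1.28, 0.423, 1.63, -0, 1.089, -0.019], TCP at [190.56, -595.224, 215.175] pointing down, gripper open.
Joint ranges: [-3, 3], [-0.9, 2.11], [0.09, 2.58], [-1.31, 4.45], [0.11, 2.69], [-2.54, 2.54]. Speed limits (rad/s): [2.39, 2.39, 3.01, 3.14, 3.14, 3.14].

INTERFACE

Orientations are given as a rotation vector (axis times angle).
In Python, from workcell import get_obs, get_image, calibration, close_job, regions_of, place_of gives the robot as it stands.
- The arm moves only by the tool move_arm, never from a script. Its argument "deltas" is a list of rows, each a list of 5 numbers: the closure in counts, from 0 (fully open) to 255 (shut), then the shift along the tool's x, y, z in m, then the turn about the tool's z in rad. In form: [[grip, x, y, z, roll], ...]. A call has 1 to 5 rows; each row is the pose to reach, as a shift and turn from the pose commanded when the call began, along the tool's axes at that moment; what a row does not reach only later rows make up. A row lasts 1/12 s, in which the tool goes at most 41.7 mm and 7.16 degrees, less where a joint would pass 70% of its speed; a pose out of reach is approached as far as the arm can. A call with a gripper value outside its range is refused whole. The fingers move at their own pace and stop on an object; the grip force is fixed at half the most. Time passes only in rows, so rows that repeat a pose let the fingers close. It gives the time, the measured TCP pose, the force and the opening at its end, in the units of the state.
- get_obs(): the state, without advancing time (a new reading comes with each control period).
- get_image(name): name is "scene" or "top"; returns the picture (480x640x3 uint8, blue, green, red); there is no depth.
- calibration(name): a dict with "intrinsics" (3x3 intrinsics, pixels), "world_to_cam" (4x4, takes a point from world to camera coordinates). Camera axes: x right, y down, z forward; pixel columns grow to the right and rows downward; lengths in mm; the calibration is good to about 2 mm. A picture is of the moment at which its call begins. calibration takes no time and is no camera call.
- close_job(): hands the job in, once; it reports no verdict.
Trained networks look in the newest picture that a camera, given by its name, has taken for a name from the list of things; names that differ only in an ending like _2 or _b are one class to them, and where a whole thing is asked for, a point or a joint stands for the part that bears it (a point fixed in the world has none). Each returns a list of dicts, best first, with "conf" (0 to 1); they miss things now and then, are a little off and sometimes report something else, mostly with a low value. They report only what shows in the picture. A call takes as long as a camera call.
- regions_of(camera, name): "region" (480x640 bool, what is visible of it).
- place_of(camera, name): "location" ([x, y, z] in mm, in world coordinates, good to about 4 mm: a listed point, or the origin of a listed thing).
The state is a dict: "t": time; "qpos": joint angles; "qvel": joint speeds; "joint_torque": joint torques, N m; "ee_pos": TCP position; "orientation": TCP orientation; "ft_force": force on the tool from outside, world axes, zero at the start; "moment": the same for the moment, N m; "width": finger opening in mm.
Only numpy, scipy, OpenCV 4.12 (cv2) and the standard library are available. Lean on these libraries where they do the work, as an engineer would, in place of code of your own. Each camera call takes 0.05 s, during which the arm holds its last target.

TASK

The low lidded salt pot stands on the seasoning stand, hemmed in by the squeeze bottle, the pepper mill and the rectangular spice tin. First clear these three, upright, onto the grey side tray; with all three standing there, fetch the pot and set it upright in the middle of the scale's round pan; then put the three back upright, each exactly where it had stood at the start. Tip nothing over, leave the ramekin, the jar and the steel cup undisturbed, and finish with everything released and at rest.

Things in the scene. Friction and masses are not known exactly. Their poses are not given: they have to be found in the camera images.
- squeeze: White plastic squeeze bottle with a pointed nozzle, standing on the stand. Round, 52 mm diameter from its foot up to 96 mm, then a shoulder, cap and nozzle; 138 mm tall in all; 0.18 kg nominal. Origin: centre of its underside, z up its axis.
- mill: Dark wooden pepper mill with a small steel ball on top, standing on the stand. Round: foot 54 mm diameter, waist 38 mm at about 50 mm height, upper body 52 mm diameter from 68 to 106 mm height; 133 mm tall in all; 0.2 kg nominal. Origin: centre of its underside, z up its axis.
- tin: Upright rectangular steel spice tin with a black rectangular cap, standing on the stand. 44 mm along its x, 60 mm along its y, body 112 mm tall, 127 mm with the 30 x 40 mm cap; 0.2 kg nominal. Its x is within 0.15 rad of the stand's x at the start. Origin: centre of its underside, z up.
- pot: The salt pot: low round stainless pot with flat lid and a small black knob (14 mm diameter, 11 mm high). 58 to 59 mm diameter, 42 mm tall without and 53 mm with the knob; 0.25 kg nominal; the lid is fixed to it. It stands on the stand with one of the three tall things in front (towards the robot) and one on each side, 80 to 90 mm away centre to centre. Origin: centre of its underside, z up.
- rack: The seasoning stand: fixed low aluminium slab, 220 mm (x) by 370 mm (y), its top 12 mm above the table, with a low upstand along its back edge (top 34 mm above the table). The three tall things, the pot, the ramekin and the jar stand on its top. Origin: centre of its underside at table height; its x points away from the robot, y along its length.
- tray: The side tray: fixed grey plastic tray, 280 mm along its x, 150 mm along its y, to the left or the right of the stand. Walls 5 mm thick, rim 16 mm above the table, inner floor 5 mm above the table; empty at the start. Origin: centre of its underside at table height.
- scale: Kitchen scale on the other side of the stand: fixed white body, round steel pan 130 mm in diameter whose flat rigid top is 45 mm above the table. Origin: at table height under the pan's centre; its display is on the -x side.
- ramekin: Bystander: small white open ceramic ramekin, 60 mm rim diameter, 36 mm tall, near one end of the stand. Leave alone. Origin: centre of its underside.
- jar: Bystander: amber glass jar with black lid, 54 mm diameter, 78 mm tall, near the other end of the stand. Leave alone. Origin: centre of its underside.
- cup: Bystander: open steel cup, 72 mm rim diameter, 80 mm tall, on the table between the robot and the stand. Leave alone. Origin: centre of its underside.

How it is judged (in metres and radians):
On the way, in this order (a step that is already met when the one before it is completed fails the run):
1. squeeze bottle, pepper mill and spice tin all stand upright on the side tray at once (x of squeeze in the frame of tray between -0.125 and 0.125 m and y of squeeze in the frame of tray between -0.055 and 0.055 m and z of each of squeeze, mill, tin in the frame of tray below 0.013 m and angle between each of squeeze, mill, tin's own z axis and vertical below 0.12 rad and x of mill in the frame of tray between -0.125 and 0.125 m and y of mill in the frame of tray between -0.055 and 0.055 m and x of tin in the frame of tray between -0.125 and 0.125 m and y of tin in the frame of tray between -0.055 and 0.055 m), for 0.2 s.
2. the pot stands released in the middle of the scale's pan while the three are still on the side tray (all of step 1 and horizontal distance between pot and scale below 0.015 m and z of pot in the frame of scale between 0.04 and 0.05 m and angle between pot's own z axis and vertical below 0.12 rad and contact force between the fingers and pot below 0.1 N), for 0.2 s.
At the end, for the whole second after the job is handed in: Squeeze bottle, pepper mill and spice tin each stand upright (within 0.12 rad), at rest, within 15 mm of where each stood at the start; the pot stands upright and released on the scale's pan, its centre within 15 mm of the pan's centre, at rest (distance of each of squeeze, mill, tin from where it was at the start of the episode below 0.015 m and angle between each of squeeze, mill, tin, pot's own z axis and vertical below 0.12 rad and linear speed of each of squeeze, mill, tin, pot below 0.02 m/s and horizontal distance between pot and scale below 0.015 m and z of pot in the frame of scale between 0.04 and 0.05 m and contact force between the fingers and pot below 0.1 N); the robot touches nothing.
It fails at once if a seasoning or the pot is tipped over (more than 0.7 rad) (angle between any of squeeze, mill, tin, pot's own z axis and vertical above 0.7 rad).
It fails at once if the ramekin, the jar or the steel cup is shifted by more than 20 mm (distance of any of ramekin, jar, cup from where it was at the start of the episode above 0.02 m).
It also fails if it takes over 144 s, if anything falls off the work surface, if the arm or the gripper's body presses on something with over 40 N, if the wrist force passes 120 N, or if a joint passes its speed limit or range.

## Working session

There is one attempt and no reset: what is moved stays moved. The work goes in short steps, Python scripts to look and compute and a tool call to move; the robot and the scene stay as the last step left them, time stands still between calls to the robot, and variables do not carry over. Pictures are saved under pics/ and viewed, and the job is handed in when it is done.

Besides the shell and the picture viewer there is one more tool, called after "Request:" as name(argument=value, ...) on one line, values as JSON. move_arm: Moves the arm, as the interface text tells. Its arguments: {"type":"object","properties":{"deltas":{"type":"array","items":{"type":"array","items":{"type":"number"}}}},"required":["deltas"]}

```bash
ls; mkdir -p pics; python3 - <<'E'
from workcell import *
import cv2,numpy as np
o=get_obs(); print(o)
for c in ("scene","top"):
    im=get_image(c); cv2.imwrite(f"pics/{c}0.png",im)
    k=calibration(c); print(np.round(k["intrinsics"],1).tolist(),np.round(k["world_to_cam"],3).tolist())
for c in ("top","scene"):
    for n in "squeeze mill tin pot rack tray scale ramekin jar cup".split():
        r=place_of(c,n); print(c,n,[(round(float(d["conf"]),2),np.round(d["location"],1).tolist()) for d in r[:2]])
print(get_obs()["t"])
E
```

```text
pics
{'t': 0.0, 'qpos': array([-1.27999356e+00,  4.23857667e-01,  1.63071721e+00, -5.28579799e-06,
        1.08857062e+00, -1.89752861e-02]), 'qvel': array([-2.19556501e-03, -8.05950862e-04, -7.46765680e-05,  2.36631832e-04,
       -2.11775659e-03, -8.06657739e-04]), 'joint_torque': array([ 3.22864144e-04, -5.44624293e+01, -2.73672616e+01,  6.42866967e-02,
        2.26327922e-02, -1.23481300e-04]), 'ee_pos': array([ 190.40096473, -594.68281325,  214.3805041 ]), 'orientation': array([-3.10246348e+00, -4.84421486e-01,  3.37621008e-04]), 'ft_force': array([ 0.51725477,  0.47573379, -0.58468562]), 'moment': array([-0.01424394, -0.02319372,  0.01852717]), 'width': 87.77055764815591}
[[598.0, 0.0, 321.4], [0.0, 598.0, 238.3], [0.0, 0.0, 1.0]] [[-0.654, 0.756, -0.018, 354.54], [0.619, 0.521, -0.587, -319.337], [-0.435, -0.395, -0.809, 1338.951], [0.0, 0.0, 0.0, 1.0]]
[[516.6, 0.0, 315.2], [0.0, 516.6, 240.8], [0.0, 0.0, 1.0]] [[0.02, -1.0, 0.023, -9.762], [-0.987, -0.023, -0.157, 545.402], [0.158, -0.02, -0.987, 1003.873], [0.0, 0.0, 0.0, 1.0]]
top squeeze [(0.86, [577.0, -14.3, 14.1]), (0.
[... 245 characters left out ...]
ray [(0.8, [454.0, 306.8, -1.4])]
top scale [(0.97, [437.7, -306.6, 0.1])]
top ramekin [(0.63, [615.5, 148.4, 8.9]), (0.3, [634.1, 81.0, 12.0])]
top jar [(0.87, [660.2, -152.9, 9.5])]
top cup [(0.77, [427.9, 116.9, -1.7])]
scene squeeze [(0.83, [576.0, -7.1, 12.7])]
scene mill [(0.79, [634.0, 76.6, 9.8])]
scene tin [(0.7, [660.0, -79.0, 11.0])]
scene pot [(0.73, [659.5, -7.8, 11.6]), (0.36, [613.0, -3.9, -2.4])]
scene rack [(0.8, [618.6, -5.2, -0.8])]
scene tray [(0.88, [453.2, 308.3, 2.1])]
scene scale [(0.79, [437.8, -307.1, 4.6]), (0.25, [424.1, 113.0, 0.1])]
scene ramekin [(0.86, [616.5, 148.9, 10.8])]
scene jar [(0.71, [658.4, -153.1, 12.1])]
scene cup [(0.73, [420.5, 114.8, -0.5])]
1.1
```

View pics/top0.png

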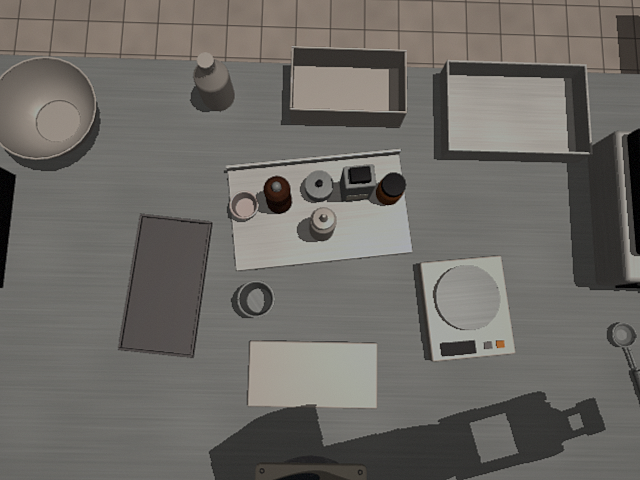

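View pics/scene0.png

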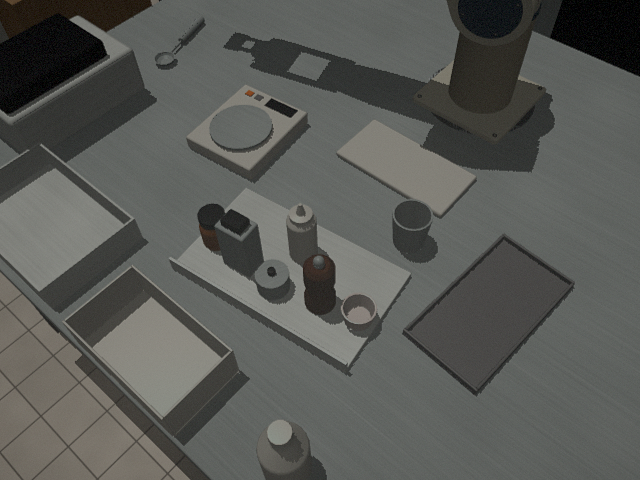

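The top view shows the mill at (278,195), pot at (318,186), tin at (358,182), squeeze at (322,222), jar at (391,188), ramekin at (244,206), tray centred at (166,286) and pan at (467,297). Next I need the yaws, plus a second check on positions.

```bash
cat > h.py <<'E'
from workcell import *
import cv2,numpy as np
from scipy.spatial.transform import Rotation as R
def ray(c,uv,z):
    k=calibration(c);K=np.array(k["intrinsics"]);T=np.array(k["world_to_cam"])
    uv=np.asarray(uv,float).reshape(-1,2)
    d=np.c_[uv,np.ones(len(uv))]@np.linalg.inv(K).T@T[:3,:3]
    o=-T[:3,:3].T@T[:3,3]
    return o+d*((z-o[2])/d[:,2])[:,None]
def proj(c,P):
    k=calibration(c);K=np.array(k["intrinsics"]);T=np.array(k["world_to_cam"])
    p=(np.asarray(P,float).reshape(-1,3)@T[:3,:3].T+T[:3,3])@K.T
    return p[:,:2]/p[:,2:]
def st():
    o=get_obs();M=R.from_rotvec(o["orientation"]).as_matrix()
    print("t",round(o["t"],2),"tcp",np.round(o["ee_pos"],1),"x",np.round(M[:,0],3),"y",np.round(M[:,1],3),"z",np.round(M[:,2],3),"w",round(o["width"],1),"F",np.round(o["ft_force"],1),"q",np.round(o["qpos"],2))
    return o,M
E
python3 - <<'E'
from h import *
st()
def rect(c,n,z):
    r=regions_of(c,n)
    if not r: print(n,"none");return
    m=r[0]["region"].astype(np.uint8)
    cs=max(cv2.findContours(m,0,1)[0],key=cv2.contourArea)[:,0]
    P=ray(c,cs,z)[:,:2].astype(np.float32)
    (a,s,ang)=cv2.minAreaRect(P); print(c,n,round(r[0]["conf"],2),np.round(a,1),np.round(s,1),round(ang,1))
for c in("top","scene"):
    get_image(c); rect(c,"tray",16); rect(c,"rack",12); rect(c,"scale",30);rect(c,"tin",139)
im=cv2.imread("pics/top0.png")[140:240,220:420]
cv2.imwrite("pics/crop0.png",cv2.resize(im,None,fx=4,fy=4,interpolation=cv2.INTER_CUBIC))
for c,pts in {"top":[(467,297)],"scene":[(241,128)]}.items(): print(c,"pan",ray(c,pts,45))
E
```

```text
t 1.1 tcp [ 190.6 -595.2  215.2] x [0.952 0.305 0.   ] y [ 0.305 -0.952 -0.   ] z [ 0.  0. -1.] w 87.9 F [-0.2 -0.2 -0.3] q [-1.28  0.42  1.63  0.    1.09 -0.02]
top tray 0.61 [454.5 304. ] [152.3 280.8] 85.1
top rack 0.57 [621.4  -5.4] [230.  375.1] 7.3
top scale 0.62 [ 418.9 -305.5] [199.9 175.5] 6.5
top tin 0.71 [ 634.  -136.3] [46.9 64.4] 64.4
scene tray 0.61 [461.  305.1] [150.6 286.2] 85.2
scene rack 0.66 [623.1 -10.4] [226.7 385.4] 7.2
scene scale 0.78 [ 427.4 -301. ] [217.7 187.1] 6.4
scene tin 0.67 [689.  -39.8] [134.4  66.8] 56.6
top pan [[ 438.4282536  -304.21321177   45.        ]]
scene pan [[ 445.68955166 -300.47806658   45.        ]]
```

View pics/crop0.png

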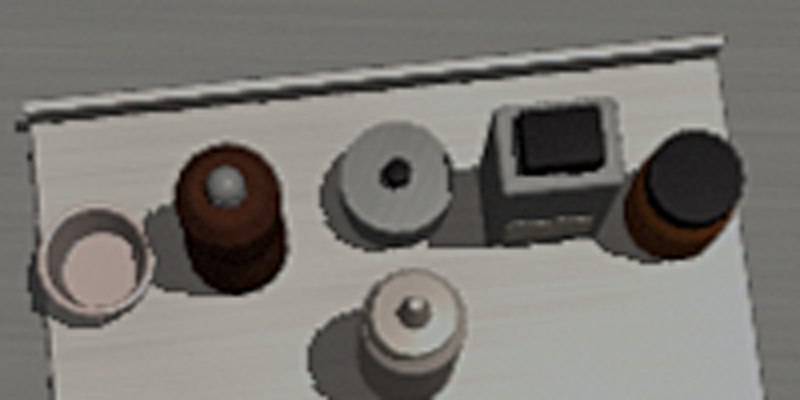

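```bash
python3 - <<'E'
from h import *
f=lambda p:np.array(p)/4+[220,140]
print("knob",ray("top",f([(397,172)]),64),"ball",ray("top",f([(225,183)]),140),"nozzle",ray("top",f([(413,306)]),148))
c=ray("top",f([(518,112),(600,105),(605,165),(525,172)]),139)[:,:2];print("cap",c.round(1).tolist(),c.mean(0))
b=ray("top",f([(493,107),(612,98),(623,185),(500,195)]),124)[:,:2];print("body",b.round(1).tolist(),b.mean(0))
for c in("top","scene"):
    im=cv2.imread(f"pics/{c}0.png")
    # project pan hypothesis
    a=np.linspace(0,2*np.pi,60)
    s=proj(c,np.c_[438+65*np.cos(a),-305+65*np.sin(a),np.full(60,45.)])
    for p in s: cv2.circle(im,tuple(int(v) for v in np.round(p)),0,(0,0,255),-1)
    x,y=s.mean(0).astype(int)
    cv2.imwrite(f"pics/pan_{c}.png",cv2.resize(im[y-60:y+60,x-60:x+60],None,fx=5,fy=5,interpolation=cv2.INTER_NEAREST))
a,b=cv2.imread("pics/pan_top.png"),cv2.imread("pics/pan_scene.png")
cv2.imwrite("pics/pan1.png",cv2.resize(np.hstack([a,b]),(800,400)))
E
```

```text
knob [[660.71094167  -3.35124385  64.        ]] ball [[632.25991882  78.77129633 140.        ]] nozzle [[574.24323413  -9.68678132 148.        ]]
cap [[670.6, -57.9], [675.1, -96.6], [645.9, -99.0], [641.5, -61.4]] [658.27840609 -78.72645266]
body [[677.4, -47.1], [683.4, -104.3], [640.6, -109.6], [634.1, -51.0]] [658.87361599 -77.99796112]
```

View pics/pan1.png

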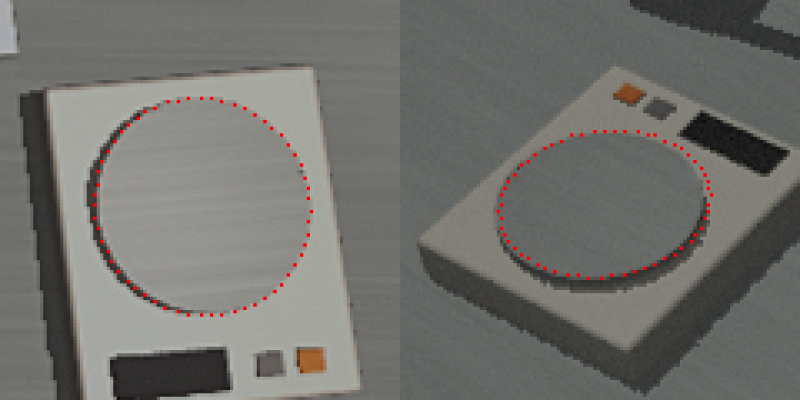

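Positions agree across both cameras and my own projections to about 4 mm: squeeze (575,-11), mill (633,78), tin (659,-79) with yaw 0.10, pot (661,-4) and pan (438,-305). The tray is at (454,306) with its x at -0.085 rad. First I'll turn the tool so the jaws open along the tin's x.

Request:
move_arm(deltas=[[0,0,0,0,-0.12],[0,0,0,0,-0.24],[0,0,0,0,-0.36],[0,0,0,0,-0.48],[0,0,0,0,-0.6]])

```text
t: 2.02
ee_pos: [190.6, -595.2, 215.2]
orientation: [2.818, 1.389, -0.0]
ft_force: [-0.0, -0.6, -0.2]
width: 87.8
```

Request:
move_arm(deltas=[[0,0,0,0,-0.12],[0,0,0,0,-0.24],[0,0,0,0,-0.36],[0,0,0,0,-0.48],[0,0,0,0,-0.6]])

```text
t: 2.43
ee_pos: [190.5, -595.2, 215.2]
orientation: [-2.282, -2.159, -0.0]
ft_force: [-0.2, 0.7, -0.3]
width: 87.8
```

Request:
move_arm(deltas=[[0,0,0,0,-0.1],[0,0,0,0,-0.16]])

```text
t: 2.6
ee_pos: [190.6, -595.2, 215.2]
orientation: [-2.103, -2.334, 0.0]
ft_force: [0.5, 0.1, -0.4]
width: 87.9
```

```bash
cat >> h.py <<'E'
def go(x,y,z):
    o,M=st(); d=M.T@(np.array([x,y,z])-o["ee_pos"]); n=np.linalg.norm(d)/41
    print("delta tool mm",np.round(d,1),"rows",round(n,1))
E
python3 -c "
from h import *
go(575,-11,230)"
```

```text
t 2.6 tcp [ 190.6 -595.2  215.2] x [-0.104  0.995  0.   ] y [ 0.995  0.104 -0.   ] z [-0.  0. -1.] w 87.9 F [ 0.5  0.1 -0.4] q [-1.28  0.42  1.63 -0.    1.09 -1.38]
delta tool mm [541.1 443.1 -14.8] rows 17.1
```

Request:
move_arm(deltas=[[0,0.031,0.025,0,0],[0,0.062,0.05,0,0],[0,0.093,0.075,-0.005,0],[0,0.124,0.1,-0.01,0],[0,0.155,0.125,-0.015,0]])

```text
t: 3.02
ee_pos: [300.2, -427.0, 230.3]
orientation: [-2.11, -2.328, -0.0]
ft_force: [0.6, -0.4, -0.0]
width: 88.2
```

Request:
move_arm(deltas=[[0,0.031,0.025,0,0],[0,0.062,0.05,0,0],[0,0.093,0.075,0,0],[0,0.124,0.1,0,0],[0,0.155,0.125,0,0]])

```text
t: 3.43
ee_pos: [409.5, -260.3, 230.5]
orientation: [2.109, 2.328, 0.0]
ft_force: [0.7, 0.1, 0.7]
width: 87.5
```

Request:
move_arm(deltas=[[0,0.031,0.025,0,0],[0,0.062,0.05,0,0],[0,0.093,0.075,0,0],[0,0.124,0.1,0,0],[0,0.155,0.125,0,0]])

```text
t: 3.85
ee_pos: [518.6, -93.5, 230.4]
orientation: [2.108, 2.328, 0.0]
ft_force: [0.3, -0.1, 0.3]
width: 87.7
```

Request:
move_arm(deltas=[[0,0.03,0.03,0,0],[0,0.055,0.05,0,0],[0,0.076,0.068,0,0],[0,0.076,0.068,0,0]])

```text
t: 4.18
ee_pos: [580.6, -9.3, 230.3]
orientation: [2.104, 2.332, 0.003]
ft_force: [-0.4, 0.1, 0.2]
width: 87.4
```

```bash
python3 -c "
from h import *
go(575,-11,93)"
```

```text
t 4.18 tcp [580.6  -9.3 230.3] x [-0.102  0.995  0.001] y [0.995 0.102 0.002] z [ 0.002  0.001 -1.   ] w 87.4 F [-0.4  0.1  0.2] q [-0.04  0.34  1.72  0.    1.08 -0.14]
delta tool mm [ -1.2  -6.  137.3] rows 3.4
```

Request:
move_arm(deltas=[[0,0,0,0,0],[0,0,0,0,0]])

```text
t: 4.35
ee_pos: [577.3, -13.4, 229.9]
orientation: [-2.108, -2.329, 0.001]
ft_force: [0.1, -1.1, 0.1]
width: 87.9
```

```bash
python3 - <<'E'
from h import *
go(575,-11,93)
im=get_image("scene"); cv2.imwrite("pics/s1.png",cv2.resize(im[130:340,200:480],None,fx=2.8,fy=2.8))
E
```

```text
t 4.35 tcp [577.3 -13.4 229.9] x [-0.099  0.995 -0.   ] y [ 0.995  0.099 -0.001] z [-0.001 -0.    -1.   ] w 87.9 F [ 0.1 -1.1  0.1] q [-0.04  0.34  1.72 -0.    1.08 -0.14]
delta tool mm [  2.6  -1.9 136.9] rows 3.3
```

View pics/s1.png

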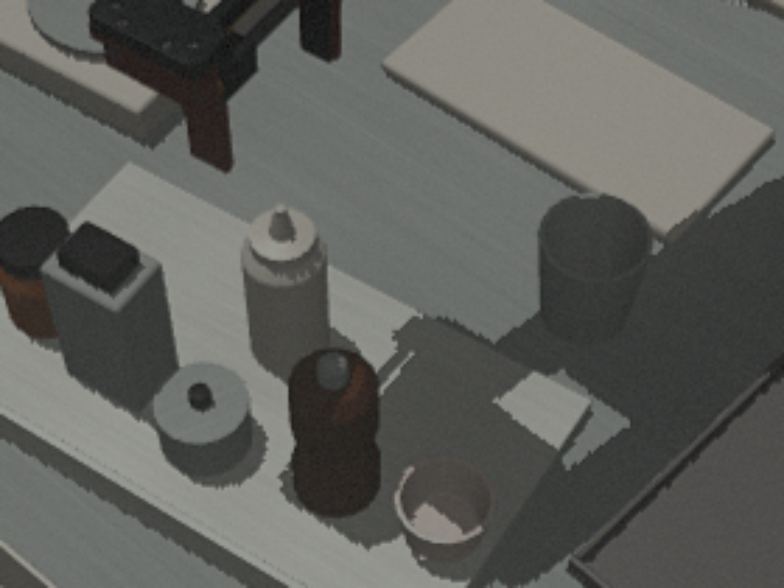

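The scene crop shows the open gripper high above the squeeze bottle, and nothing has moved. Now I'll descend.

Request:
move_arm(deltas=[[0,0,0,0.035,0],[0,0,0,0.07,0],[0,0,0,0.105,0],[0,0,0,0.13,0],[0,0,0,0.137,0]])

```text
t: 4.82
ee_pos: [574.5, -14.4, 89.5]
orientation: [-2.108, -2.323, 0.007]
ft_force: [-0.8, 0.6, 0.8]
width: 87.9
```

Request:
move_arm(deltas=[[0,0,0,0,0],[0,0,0,0,0]])

```text
t: 4.98
ee_pos: [578.3, -13.9, 94.1]
orientation: [2.11, 2.327, 0.001]
ft_force: [-0.4, 0.5, 0.2]
width: 88.0
```

```bash
python3 - <<'E'
from h import *
go(575,-11,93)
for c in ("scene","top"):
    im=get_image(c); cv2.imwrite(f"pics/{c}2.png",im)
a=cv2.imread("pics/scene2.png")[130:340,200:480];b=cv2.imread("pics/top2.png")[110:320,190:470]
cv2.imwrite("pics/s2.png",cv2.resize(np.hstack([a,b]),(800,300)))
E
```

```text
t 4.98 tcp [578.3 -13.9  94.1] x [-0.098  0.995 -0.   ] y [0.995 0.098 0.001] z [ 0.001 -0.    -1.   ] w 88.0 F [-0.4  0.5  0.2] q [-0.04  0.52  1.81 -0.    0.81 -0.14]
delta tool mm [ 3.2 -3.   1.1] rows 0.1
```

View pics/s2.png

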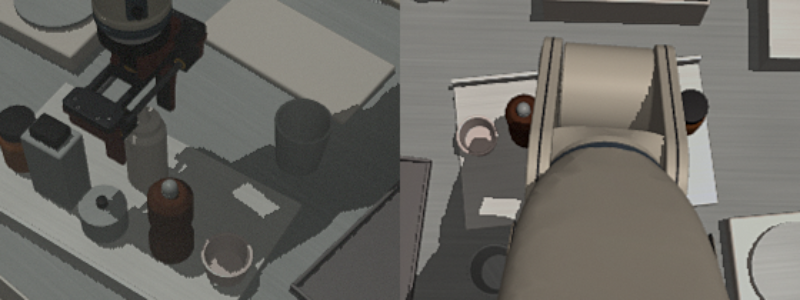

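The fingers straddle the bottle, with the finger tips at (118,155) and (168,103) and the bottle at (147,135). Closing.

Request:
move_arm(deltas=[[0,0.003,-0.002,0,0],[120,0.003,-0.002,0,0],[255,0.003,-0.002,0,0],[255,0.003,-0.002,0,0],[255,0.003,-0.002,0,0]])

```text
t: 5.5
ee_pos: [575.8, -10.2, 93.5]
orientation: [2.108, 2.329, 0.001]
ft_force: [0.5, -0.3, 0.6]
width: 64.8
```

Request:
move_arm(deltas=[[255,0,0,0,0],[255,0,0,0,0],[255,0,0,0,0],[255,0,0,0,0]])

```text
t: 5.83
ee_pos: [575.7, -10.3, 93.2]
orientation: [2.109, 2.329, 0.0]
ft_force: [-0.2, -0.1, 0.6]
width: 50.7
```

```bash
python3 -c "
from h import *
go(575,-11,93)"
```

```text
t 5.83 tcp [575.7 -10.3  93.2] x [-0.099  0.995  0.   ] y [0.995 0.099 0.   ] z [ 0.  0. -1.] w 50.7 F [-0.2 -0.1  0.6] q [-0.04  0.52  1.82  0.    0.81 -0.14]
delta tool mm [-0.6 -0.8  0.2] rows 0.0
```

Gripped at 50.7 mm. The squeeze bottle's home TCP is (575.7,-10.3,93.2). Lifting.

Request:
move_arm(deltas=[[255,0,0,-0.02,0],[255,0,0,-0.055,0],[255,0,0,-0.09,0],[255,0,0,-0.125,0],[255,0,0,-0.15,0]])

```text
t: 6.25
ee_pos: [576.1, -10.3, 246.0]
orientation: [2.108, 2.327, 0.002]
ft_force: [1.3, -0.2, -1.5]
width: 50.9
```

```bash
python3 -c "
from h import *
go(456,334,243)"
```

```text
t 6.25 tcp [576.1 -10.3 246. ] x [-0.099  0.995 -0.   ] y [0.995 0.099 0.002] z [ 0.002 -0.    -1.   ] w 50.9 F [ 1.3 -0.2 -1.5] q [-0.04  0.32  1.71  0.    1.11 -0.14]
delta tool mm [354.5 -85.6   2.7] rows 8.9
```

Request:
move_arm(deltas=[[255,0.03,-0.005,0,0],[255,0.065,-0.015,0,0],[255,0.1,-0.025,0,0],[255,0.135,-0.034,0,0],[255,0.17,-0.042,0,0]])

```text
t: 6.67
ee_pos: [515.7, 155.8, 242.9]
orientation: [-2.109, -2.328, 0.001]
ft_force: [0.9, 0.9, -0.8]
width: 51.2
```

Request:
move_arm(deltas=[[255,0.035,-0.008,0,0],[255,0.07,-0.016,0,0],[255,0.105,-0.025,0,0],[255,0.14,-0.034,0,0],[255,0.165,-0.04,0,0]])

```text
t: 7.08
ee_pos: [459.3, 317.2, 242.9]
orientation: [-2.107, -2.329, 0.001]
ft_force: [0.3, 0.1, -0.7]
width: 50.9
```

Request:
move_arm(deltas=[[255,0.015,-0.004,0,0],[255,0.019,-0.004,0,0],[255,0.019,-0.004,0,0],[255,0.019,-0.004,0,0]])

```text
t: 7.42
ee_pos: [455.1, 332.8, 242.8]
orientation: [2.108, 2.329, -0.002]
ft_force: [-0.9, -0.5, -1.8]
width: 50.7
```

```bash
python3 - <<'E'
from h import *
go(456,334,87)
im=get_image("scene"); cv2.imwrite("pics/s3.png",im)
E
```

```text
t 7.42 tcp [455.1 332.8 242.8] x [-0.099  0.995 -0.001] y [ 0.995  0.099 -0.001] z [-0.001 -0.001 -1.   ] w 50.7 F [-0.9 -0.5 -1.8] q [ 0.61  0.3   1.74 -0.    1.1   0.51]
delta tool mm [  1.2   1.1 155.8] rows 3.8
```

View pics/s3.png

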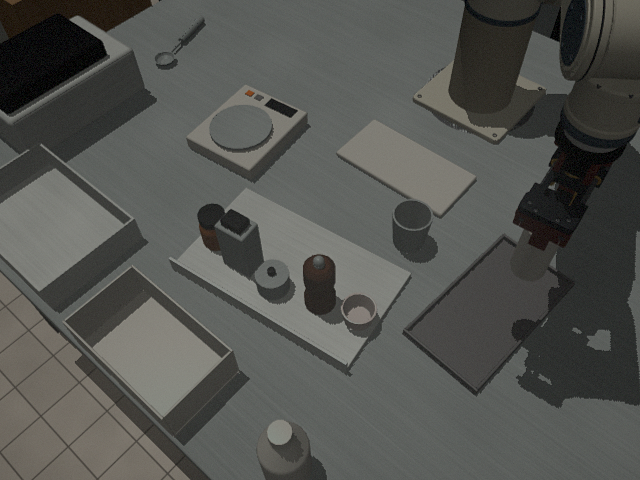

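The bottle hangs upright over the tray at (535,255). Lowering it.

Request:
move_arm(deltas=[[255,0.001,0.001,0.03,0],[255,0.001,0.001,0.065,0],[255,0.001,0.001,0.1,0],[255,0.001,0.001,0.13,0],[255,0.001,0.001,0.145,0]])

```text
t: 7.88
ee_pos: [454.7, 331.8, 94.7]
orientation: [-2.11, -2.326, 0.008]
ft_force: [-0.2, -0.8, -1.1]
width: 50.7
```

Request:
move_arm(deltas=[[255,0,0,0.004,0],[255,0,0,0.007,0],[255,0,0,0.01,0],[255,0,0,0.01,0]])

```text
t: 8.22
ee_pos: [456.8, 334.6, 89.0]
orientation: [2.109, 2.328, 0.002]
ft_force: [-0.0, -0.7, -1.0]
width: 50.4
```

Request:
move_arm(deltas=[[255,0,0,0.001,0],[255,0,0,0.002,0],[255,0,0,0.002,0]])

```text
t: 8.47
ee_pos: [456.3, 334.8, 86.9]
orientation: [2.109, 2.329, 0.002]
ft_force: [0.1, 0.1, -2.1]
width: 50.3
```

Request:
move_arm(deltas=[[255,0,0,0.001,0],[60,0,0,0.001,0],[30,0,0,0.001,0],[30,0,0,0.001,0],[30,0,0,0.001,0]])

```text
t: 8.88
ee_pos: [455.9, 334.6, 85.2]
orientation: [-2.109, -2.329, -0.0]
ft_force: [0.3, 0.6, -0.0]
width: 73.9
```

Request:
move_arm(deltas=[[30,0,0,0,0],[30,0,0,-0.02,0],[0,0,0,-0.055,0],[0,0,0,-0.09,0],[0,0,0,-0.12,0]])

```text
t: 9.3
ee_pos: [455.9, 334.6, 206.9]
orientation: [2.109, 2.329, 0.0]
ft_force: [-0.1, 1.4, -0.2]
width: 87.5
```

```bash
python3 - <<'E'
from h import *
go(633,78,240)
for c in ("scene","top"):
    im=get_image(c);print([(round(d["conf"],2),np.round(d["location"],1)) for d in place_of(c,"squeeze")[:1]])
    if c=="scene": cv2.imwrite("pics/s4.png",im)
E
```

```text
t 9.3 tcp [455.9 334.6 206.9] x [-0.099  0.995  0.   ] y [0.995 0.099 0.   ] z [ 0.  0. -1.] w 87.5 F [-0.1  1.4 -0.2] q [0.61 0.35 1.77 0.   1.02 0.51]
delta tool mm [-272.8  150.8  -33.1] rows 7.6
[(0.6, array([455.9, 334.5,   6.5]))]
[(0.97, array([457.6, 331.9,   6.4]))]
```

View pics/s4.png

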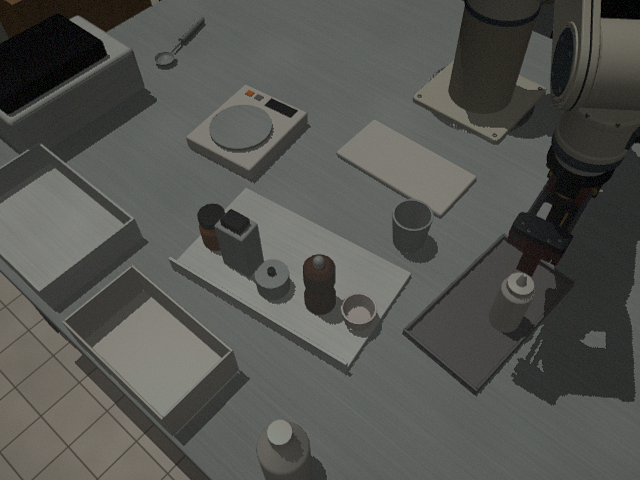

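The squeeze bottle stands upright on the tray at (510,305), and the network puts it at (456,334). Next the mill.

Request:
move_arm(deltas=[[0,-0.03,0.017,0,0],[0,-0.065,0.036,0,0],[0,-0.1,0.055,0,0],[0,-0.135,0.075,0,0],[0,-0.17,0.094,0,0]])

```text
t: 9.92
ee_pos: [565.9, 172.8, 203.0]
orientation: [-2.107, -2.328, 0.005]
ft_force: [0.3, 0.3, 0.0]
width: 88.1
```

Request:
move_arm(deltas=[[0,-0.035,0.019,0,0],[0,-0.07,0.038,0,0],[0,-0.095,0.052,0,0],[0,-0.103,0.057,0,0],[0,-0.103,0.057,0,0]])

```text
t: 10.33
ee_pos: [633.2, 75.7, 202.9]
orientation: [-2.111, -2.324, 0.004]
ft_force: [0.8, 0.3, 0.4]
width: 87.8
```

Request:
move_arm(deltas=[[0,0,0,0,0],[0,0,0,0,0]])

```text
t: 10.5
ee_pos: [631.8, 79.0, 204.1]
orientation: [-2.106, -2.328, 0.002]
ft_force: [-1.4, 0.3, 0.4]
width: 87.9
```

```bash
python3 - <<'E'
from h import *
go(633,78,95)
E
```

```text
t 10.5 tcp [631.8  79.  204.1] x [-0.1    0.995  0.   ] y [ 0.995  0.1   -0.002] z [-0.002  0.    -1.   ] w 87.9 F [-1.4  0.3  0.4] q [0.11 0.45 1.61 0.   1.08 0.01]
delta tool mm [ -1.2   1.3 109.1] rows 2.7
```

Request:
move_arm(deltas=[[0,-0.001,0.001,0.03,0],[0,-0.001,0.001,0.06,0],[0,-0.001,0.001,0.09,0],[0,-0.001,0.001,0.106,0],[0,-0.001,0.001,0.109,0]])

```text
t: 10.92
ee_pos: [630.8, 78.4, 92.6]
orientation: [-2.103, -2.328, 0.008]
ft_force: [-0.4, -0.6, -0.1]
width: 88.0
```

Request:
move_arm(deltas=[[0,0,0,0,0],[0,0,0,0,0],[100,0,0,0,0],[180,0,0,0,0],[255,0,0,0,0]])

```text
t: 11.33
ee_pos: [635.1, 77.1, 97.6]
orientation: [2.108, 2.328, 0.003]
ft_force: [0.2, 0.1, -0.0]
width: 71.0
```

Request:
move_arm(deltas=[[255,0,0,0,0],[255,0,0,0,0],[255,0,0,0,0],[255,0,0,0,0],[255,0,0,0,0]])

```text
t: 11.75
ee_pos: [634.4, 76.9, 96.4]
orientation: [2.109, 2.328, 0.0]
ft_force: [-1.1, -0.1, 3.0]
width: 51.0
```

```bash
python3 - <<'E'
from h import *
go(633,78,95)
E
```

```text
t 11.75 tcp [634.4  76.9  96.4] x [-0.099  0.995  0.   ] y [0.995 0.099 0.   ] z [ 0.  0. -1.] w 51.0 F [-1.1 -0.1  3. ] q [0.1  0.59 1.67 0.   0.88 0.  ]
delta tool mm [ 1.3 -1.3  1.4] rows 0.1
```

Request:
move_arm(deltas=[[255,0,0,-0.02,0],[255,0,0,-0.055,0],[255,0,0,-0.09,0],[255,0,0,-0.125,0],[255,0,0,-0.145,0]])

```text
t: 12.17
ee_pos: [635.5, 77.0, 244.9]
orientation: [2.107, 2.327, 0.005]
ft_force: [1.7, -0.5, -1.6]
width: 51.0
```

```bash
python3 - <<'E'
from h import *
go(532,279,240)
E
```

```text
t 12.17 tcp [635.5  77.  244.9] x [-0.099  0.995  0.   ] y [0.995 0.099 0.004] z [ 0.004  0.    -1.   ] w 51.0 F [ 1.7 -0.5 -1.6] q [0.1  0.41 1.57 0.   1.15 0.  ]
delta tool mm [211.2 -83.1   4.6] rows 5.5
```

Request:
move_arm(deltas=[[255,0.025,-0.01,0,0],[255,0.06,-0.024,0,0],[255,0.095,-0.038,0,0],[255,0.13,-0.052,0,0],[255,0.165,-0.065,0,0]])

```text
t: 12.58
ee_pos: [551.9, 235.7, 240.8]
orientation: [-2.109, -2.328, 0.001]
ft_force: [0.5, -0.2, -1.6]
width: 51.4
```

Request:
move_arm(deltas=[[255,0.03,-0.012,0,0],[255,0.046,-0.018,0,0],[255,0.046,-0.018,0,0],[255,0.046,-0.018,0,0],[255,0.046,-0.018,0,0]])

```text
t: 13.0
ee_pos: [531.0, 278.1, 240.9]
orientation: [2.109, 2.329, -0.001]
ft_force: [-0.3, 0.2, -1.9]
width: 51.1
```

Request:
move_arm(deltas=[[255,0,0,0.03,0],[255,0,0,0.065,0],[255,0,0,0.1,0],[255,0,0,0.13,0],[255,0,0,0.14,0]])

```text
t: 13.42
ee_pos: [528.9, 275.9, 96.7]
orientation: [-2.109, -2.325, 0.01]
ft_force: [-0.3, -0.3, -2.4]
width: 51.1
```

Request:
move_arm(deltas=[[255,0,0,0.003,0],[255,0,0,0.006,0],[255,0,0,0.008,0],[255,0,0,0.008,0]])

```text
t: 13.75
ee_pos: [532.0, 279.0, 94.6]
orientation: [2.109, 2.328, 0.004]
ft_force: [0.5, 0.7, -1.4]
width: 51.0
```

```bash
python3 - <<'E'
from h import *
go(532,279,89)
im=get_image("scene"); cv2.imwrite("pics/s5.png",im)
E
```

```text
t 13.75 tcp [532.  279.   94.6] x [-0.099  0.995  0.001] y [0.995 0.099 0.002] z [ 0.002  0.001 -1.   ] w 51.0 F [ 0.5  0.7 -1.4] q [ 0.46  0.54  1.76 -0.    0.83  0.36]
delta tool mm [ 0.  -0.1  5.6] rows 0.1
```

View pics/s5.png

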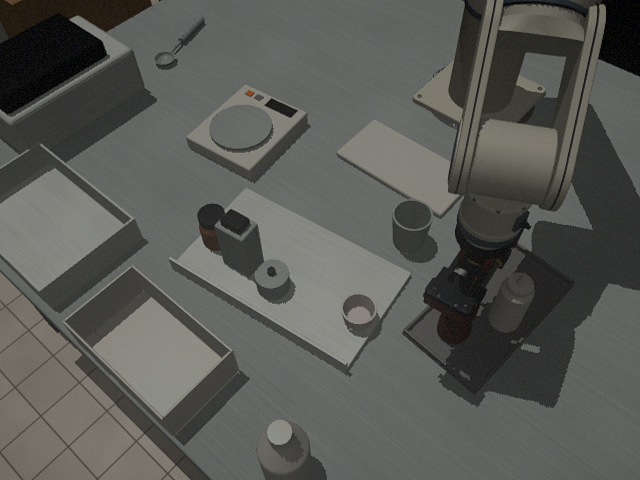

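The mill hangs over the tray at (455,328), upright and clear of the squeeze bottle. Lowering the last millimetres.

Request:
move_arm(deltas=[[255,0,0,0.001,0],[255,0,0,0.002,0],[255,0,0,0.003,0],[255,0,0,0.003,0]])

```text
t: 14.13
ee_pos: [530.8, 278.8, 90.3]
orientation: [2.109, 2.329, 0.0]
ft_force: [-0.6, -0.6, -1.4]
width: 51.3
```

Request:
move_arm(deltas=[[255,0,0,0.001,0],[255,0,0,0.0015,0],[60,0,0,0.0015,0],[30,0,0,0.0015,0],[30,0,0,0.0015,0]])

```text
t: 14.55
ee_pos: [531.0, 278.8, 88.8]
orientation: [2.109, 2.329, 0.001]
ft_force: [0.5, 0.1, 0.2]
width: 67.6
```

Request:
move_arm(deltas=[[30,0,0,0,0],[30,0,0,0,0],[30,0,0,-0.03,0],[0,0,0,-0.07,0],[0,0,0,-0.11,0]])

```text
t: 14.97
ee_pos: [529.9, 278.2, 198.8]
orientation: [-2.108, -2.328, 0.005]
ft_force: [0.8, 1.5, 0.0]
width: 86.2
```

```bash
python3 - <<'E'
from h import *
go(659,-79,215)
for c in ("scene","top"):
    im=get_image(c);print([(n,round(d["conf"],2),np.round(d["location"],1)) for n in ("mill","squeeze","tin") for d in place_of(c,n)[:1]])
    if c=="scene": cv2.imwrite("pics/s6.png",im)
E
```

```text
t 14.97 tcp [529.9 278.2 198.8] x [-0.099  0.995 -0.001] y [ 0.995  0.099 -0.003] z [-0.003 -0.001 -1.   ] w 86.2 F [0.8 1.5 0. ] q [0.46 0.41 1.7  0.   1.04 0.36]
delta tool mm [-368.2   93.1  -16.1] rows 9.3
[('mill', 0.76, array([529.5, 280.6,   5.3])), ('squeeze', 0.83, array([457.1, 335.2,   6.1])), ('tin', 0.84, array([660.6, -77.8,  13. ]))]
[('mill', 0.96, array([528. , 281.7,   3.4])), ('squeeze', 0.54, array([458.2, 330.6,   4.9])), ('tin', 0.63, array([657.5, -80.2,  15. ]))]
```

View pics/s6.png

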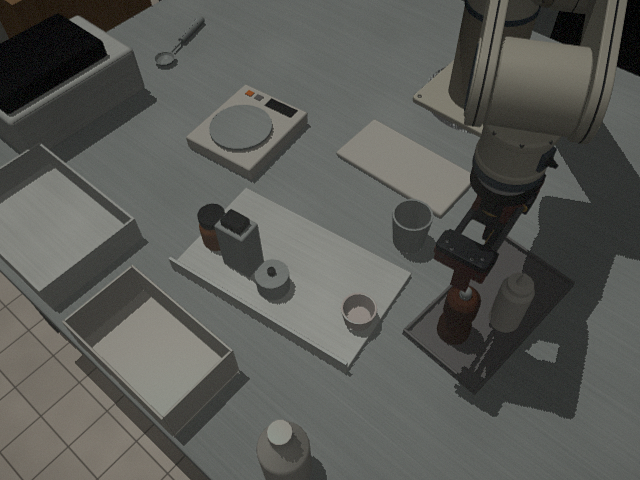

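The mill stands on the tray at (458,318) next to the squeeze bottle. On to the tin.

Request:
move_arm(deltas=[[0,-0.035,0.009,0,0],[0,-0.072,0.018,0,0],[0,-0.11,0.028,0,0],[0,-0.148,0.037,0,0],[0,-0.186,0.047,0,0]])

```text
t: 15.78
ee_pos: [595.4, 96.6, 197.1]
orientation: [-2.107, -2.328, 0.003]
ft_force: [-0.7, 0.6, -0.4]
width: 87.6
```

Request:
move_arm(deltas=[[0,-0.038,0.01,0,0],[0,-0.076,0.02,0,0],[0,-0.114,0.03,0,0],[0,-0.15,0.038,0,0],[0,-0.175,0.044,0,0]])

```text
t: 16.2
ee_pos: [657.0, -74.7, 196.9]
orientation: [-2.11, -2.326, 0.003]
ft_force: [-0.1, 1.1, 0.1]
width: 87.5
```

Request:
move_arm(deltas=[[0,-0.006,0,0,0],[0,-0.006,0,0,0],[0,-0.006,0,0,0],[0,-0.006,0,0,0]])

```text
t: 16.53
ee_pos: [656.9, -76.1, 197.9]
orientation: [-2.107, -2.329, 0.001]
ft_force: [0.1, 0.7, -0.4]
width: 87.7
```

```bash
python3 - <<'E'
from h import *
go(659,-79,95)
E
```

```text
t 16.53 tcp [656.9 -76.1 197.9] x [-0.1    0.995  0.001] y [ 0.995  0.1   -0.002] z [-0.002  0.001 -1.   ] w 87.7 F [ 0.1  0.7 -0.4] q [-0.13  0.5   1.56  0.    1.09 -0.23]
delta tool mm [ -3.2   1.9 102.9] rows 2.5
```

Request:
move_arm(deltas=[[0,-0.003,0.002,0.03,0],[0,-0.003,0.002,0.06,0],[0,-0.003,0.002,0.09,0],[0,-0.003,0.002,0.1,0],[0,-0.003,0.002,0.103,0]])

```text
t: 16.95
ee_pos: [658.0, -78.6, 93.2]
orientation: [-2.104, -2.327, 0.004]
ft_force: [-0.2, 0.4, -0.6]
width: 88.3
```

Request:
move_arm(deltas=[[0,0,0,0,0],[0,0,0,0,0],[100,0,0,0,0],[180,0,0,0,0],[255,0,0,0,0]])

```text
t: 17.37
ee_pos: [660.7, -80.4, 97.1]
orientation: [2.108, 2.327, 0.002]
ft_force: [-0.7, -0.7, -0.6]
width: 71.7
```

```bash
python3 - <<'E'
from h import *
go(659,-79,95)
im=get_image("scene"); cv2.imwrite("pics/s7.png",cv2.resize(im[130:340,140:420],None,fx=2.8,fy=2.8))
E
```

```text
t 17.37 tcp [660.7 -80.4  97.1] x [-0.099  0.995 -0.001] y [0.995 0.099 0.002] z [ 0.002 -0.    -1.   ] w 71.7 F [-0.7 -0.7 -0.6] q [-0.14  0.62  1.6  -0.    0.91 -0.24]
delta tool mm [ 1.6 -1.6  2.1] rows 0.1
```

View pics/s7.png

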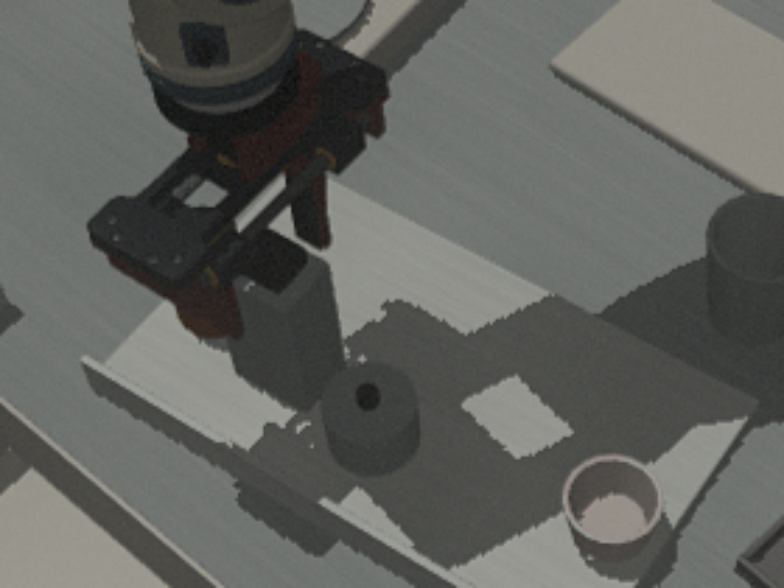

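The fingers straddle the tin at its front and back, roughly (210,300) and (315,215), and miss the jar. Closing fully.

Request:
move_arm(deltas=[[255,0.001,0,0,0],[255,0.001,0,0,0],[255,0.001,0,0,0],[255,0.001,0,0,0],[255,0.001,0,0,0]])

```text
t: 17.83
ee_pos: [659.9, -79.4, 95.7]
orientation: [2.109, 2.329, -0.0]
ft_force: [0.5, -0.2, 0.3]
width: 43.6
```

Request:
move_arm(deltas=[[255,0,0,0,0],[255,0,0,0,0]])

```text
t: 18.0
ee_pos: [659.9, -79.4, 95.7]
orientation: [-2.109, -2.329, 0.0]
ft_force: [-0.8, -1.5, 1.3]
width: 44.2
```

```bash
python3 - <<'E'
from h import *
go(373,293,250)
E
```

```text
t 18.0 tcp [659.9 -79.4  95.7] x [-0.099  0.995 -0.   ] y [ 0.995  0.099 -0.   ] z [-0. -0. -1.] w 44.2 F [-0.8 -1.5  1.3] q [-0.14  0.62  1.61 -0.    0.91 -0.24]
delta tool mm [ 398.9 -248.7 -154.3] rows 12.1
```

Request:
move_arm(deltas=[[255,0,0,-0.02,0],[255,0,0,-0.055,0],[255,0,0,-0.09,0],[255,0,0,-0.125,0],[255,0,0,-0.15,0]])

```text
t: 18.42
ee_pos: [660.4, -79.4, 248.6]
orientation: [2.108, 2.327, 0.002]
ft_force: [0.6, 0.7, -1.2]
width: 43.8
```

Request:
move_arm(deltas=[[255,0.025,-0.016,0,0],[255,0.055,-0.034,0,0],[255,0.087,-0.054,0,0],[255,0.119,-0.074,0,0],[255,0.151,-0.094,0,0]])

```text
t: 18.83
ee_pos: [549.8, 62.6, 245.3]
orientation: [-2.109, -2.328, 0.001]
ft_force: [1.7, 1.5, -0.8]
width: 44.3
```

Request:
move_arm(deltas=[[255,0.032,-0.02,0,0],[255,0.064,-0.04,0,0],[255,0.096,-0.06,0,0],[255,0.128,-0.08,0,0],[255,0.16,-0.1,0,0]])

```text
t: 19.25
ee_pos: [434.5, 212.0, 245.5]
orientation: [-2.109, -2.328, 0.0]
ft_force: [0.5, 0.6, -2.1]
width: 44.2
```

Request:
move_arm(deltas=[[255,0.032,-0.02,0,0],[255,0.064,-0.04,0,0],[255,0.084,-0.053,0,0],[255,0.088,-0.055,0,0],[255,0.088,-0.055,0,0]])

```text
t: 19.67
ee_pos: [371.8, 294.0, 245.6]
orientation: [2.105, 2.332, -0.0]
ft_force: [0.4, 0.4, -1.5]
width: 43.9
```

Request:
move_arm(deltas=[[255,0,0,0,0],[255,0,0,0,0]])

```text
t: 19.83
ee_pos: [373.3, 292.3, 245.6]
orientation: [2.11, 2.327, -0.0]
ft_force: [1.4, -0.5, -1.2]
width: 44.1
```

```bash
python3 - <<'E'
from h import *
go(373,293,89)
im=get_image("scene"); cv2.imwrite("pics/s8.png",im)
E
```

```text
t 19.83 tcp [373.3 292.3 245.6] x [-0.098  0.995 -0.   ] y [ 0.995  0.098 -0.   ] z [ 0. -0. -1.] w 44.1 F [ 1.4 -0.5 -1.2] q [ 0.64  0.16  1.92 -0.    1.06  0.54]
delta tool mm [  0.8  -0.2 156.6] rows 3.8
```

View pics/s8.png

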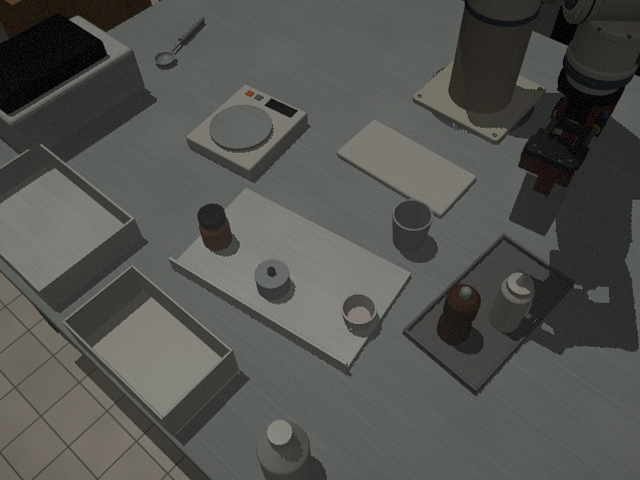

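The tin is held above the near end of the tray (dark against the shadow at (540,200)), and the mill and squeeze bottle still stand. Lowering.

Request:
move_arm(deltas=[[255,0.001,0,0.03,0],[255,0.001,0,0.065,0],[255,0.001,0,0.1,0],[255,0.001,0,0.13,0],[255,0.001,0,0.148,0]])

```text
t: 20.3
ee_pos: [372.1, 292.1, 94.9]
orientation: [-2.111, -2.326, 0.005]
ft_force: [-0.8, -0.5, -1.7]
width: 44.2
```

Request:
move_arm(deltas=[[255,0,0,0.003,0],[255,0,0,0.005,0],[255,0,0,0.006,0],[255,0,0,0.006,0],[255,0,0,0.006,0]])

```text
t: 20.72
ee_pos: [373.5, 294.6, 92.9]
orientation: [2.109, 2.328, 0.004]
ft_force: [-0.1, -0.6, -1.3]
width: 44.2
```

Request:
move_arm(deltas=[[255,0,0,0,0],[255,0,0,0,0]])

```text
t: 20.88
ee_pos: [373.0, 294.5, 92.5]
orientation: [2.108, 2.328, 0.003]
ft_force: [0.8, 0.1, -1.6]
width: 44.4
```

Request:
move_arm(deltas=[[255,0,0,0.001,0],[255,0,0,0.002,0],[255,0,0,0.003,0],[255,0,0,0.003,0],[255,0,0,0.003,0]])

```text
t: 21.3
ee_pos: [372.6, 294.2, 88.7]
orientation: [2.109, 2.329, 0.0]
ft_force: [-0.6, 0.2, -0.7]
width: 44.1
```

Request:
move_arm(deltas=[[255,0,0,0.0005,0],[60,0,0,0.0005,0],[30,0,0,0.0005,0],[30,0,0,0.0005,0],[30,0,0,0.0005,0]])

```text
t: 21.72
ee_pos: [372.5, 294.1, 88.1]
orientation: [-2.109, -2.329, 0.0]
ft_force: [-0.7, 0.5, 0.5]
width: 67.4
```

Request:
move_arm(deltas=[[30,0,0,0,0],[30,0,0,0,0],[30,0,0,-0.03,0],[0,0,0,-0.07,0],[0,0,0,-0.11,0]])

```text
t: 22.13
ee_pos: [371.6, 293.4, 198.6]
orientation: [-2.108, -2.328, 0.005]
ft_force: [1.0, 1.7, 1.1]
width: 86.5
```

```bash
python3 - <<'E'
from h import *
go(661,-4,180)
for c in ("scene","top"):
    im=get_image(c);print([(n,round(d["conf"],2),np.round(d["location"],1)) for n in ("mill","squeeze","tin","pot","jar","ramekin","cup") for d in place_of(c,n)[:1]])
    cv2.imwrite(f"pics/{c}9.png",im)
E
```

```text
t 22.13 tcp [371.6 293.4 198.6] x [-0.099  0.995 -0.002] y [ 0.995  0.099 -0.003] z [-0.003 -0.002 -1.   ] w 86.5 F [1.  1.7 1.1] q [ 0.64  0.22  1.97 -0.    0.95  0.54]
delta tool mm [-324.5  258.7   18.4] rows 10.1
[('mill', 0.82, array([527.6, 281.4,   3.5])), ('squeeze', 0.82, array([456. , 335.1,   6. ])), ('tin', 0.93, array([373.3, 295.8,   7.9])), ('pot', 0.64, array([659. ,  -4.1,  12.4])), ('jar', 0.76, array([ 659.5, -151.1,   13. ])), ('ramekin', 0.81, array([618.2, 144.3,  12. ])), ('cup', 0.66, array([617.4, 144.1,   8.5]))]
[('mill', 0.87, array([528.7, 279.4,   2. ])), ('squeeze', 0.92, array([458.8, 333.8,   5.8])), ('tin', 0.64, array([369. , 290.7,   7.7])), ('pot', 0.9, array([667.4,  -2.5,  10. ])), ('jar', 0.92, array([ 657.7, -155.2,   14. ])), ('ramekin', 0.89, array([615.2, 150.6,   9.2])), ('cup', 0.93, array([427.4, 115.3,   1.7]))]
```

View pics/scene9.png

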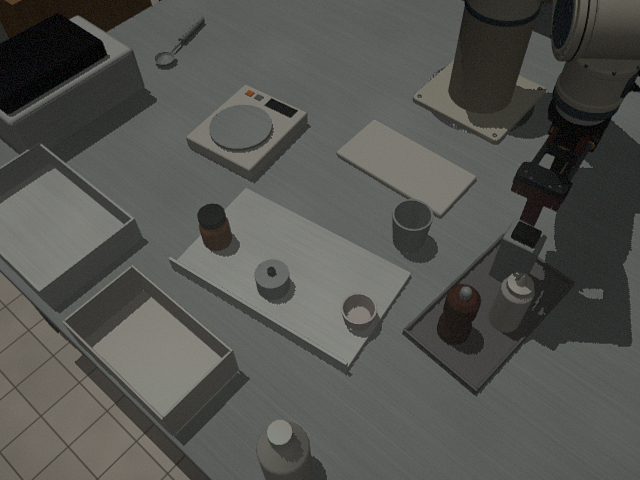

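View pics/top9.png

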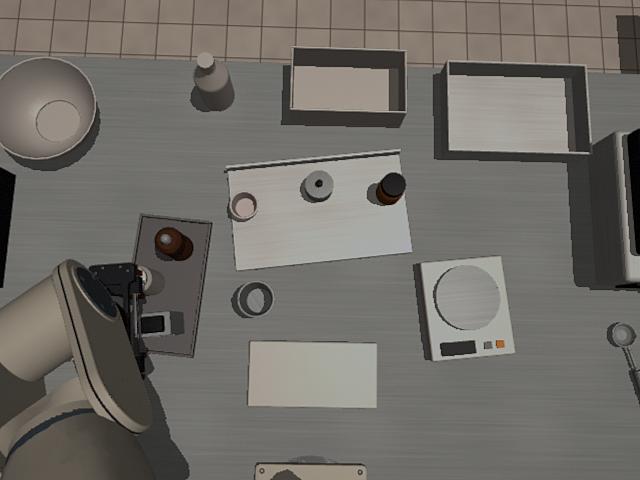

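The tray holds all three upright, and the stand now has only the pot (318,186), jar and ramekin. For the pot I'll turn the jaws across the stand, which avoids the upstand.

Request:
move_arm(deltas=[[0,-0.03,0.024,0,0.1],[0,-0.062,0.05,0,0.2],[0,-0.094,0.075,0,0.3],[0,-0.126,0.101,0,0.4],[0,-0.158,0.127,0,0.5]])

```text
t: 23.35
ee_pos: [515.7, 147.9, 198.3]
orientation: [2.623, 1.728, 0.0]
ft_force: [0.4, 0.7, 0.4]
width: 87.6
```

```bash
python3 - <<'E'
from h import *
go(661,-4,180)
E
```

```text
t 23.35 tcp [515.7 147.9 198.3] x [0.395 0.919 0.   ] y [ 0.919 -0.395  0.   ] z [ 0.  0. -1.] w 87.6 F [0.4 0.7 0.4] q [0.26 0.32 1.84 0.   0.99 0.66]
delta tool mm [-82.3 193.5  18.3] rows 5.1
```

Request:
move_arm(deltas=[[0,-0.014,0.034,0,0.11],[0,-0.029,0.068,0,0.22],[0,-0.044,0.102,0,0.33],[0,-0.059,0.136,0,0.44],[0,-0.074,0.17,0,0.55]])

```text
t: 23.77
ee_pos: [643.2, 13.3, 198.0]
orientation: [-2.995, -0.949, 0.0]
ft_force: [0.3, 0.2, -0.4]
width: 87.7
```

Request:
move_arm(deltas=[[0,0,0,0,0.11],[0,0,0,0,0.22],[0,0,0,0,0.33],[0,0,0,0,0.44],[0,0,0,0,0.52]])

```text
t: 24.18
ee_pos: [642.1, 14.7, 197.9]
orientation: [-3.138, -0.147, 0.001]
ft_force: [-0.3, 0.5, -0.5]
width: 87.8
```

Request:
move_arm(deltas=[[0,0,0,0,0],[0,0,0,0,0]])

```text
t: 24.35
ee_pos: [642.1, 15.0, 198.0]
orientation: [-3.137, -0.161, 0.0]
ft_force: [0.7, 0.1, 0.0]
width: 87.5
```

```bash
python3 - <<'E'
from h import *
go(662,-4,34)
E
```

```text
t 24.35 tcp [642.1  15.  198. ] x [ 0.995  0.102 -0.   ] y [ 0.102 -0.995 -0.   ] z [-0.  0. -1.] w 87.5 F [0.7 0.1 0. ] q [0.   0.47 1.6  0.   1.07 1.47]
delta tool mm [ 17.8  20.9 164. ] rows 4.1
```

Request:
move_arm(deltas=[[0,0.018,0.021,0,0],[0,0.018,0.021,0.03,0],[0,0.018,0.021,0.06,0],[0,0.018,0.021,0.09,0],[0,0.018,0.021,0.1,0]])

```text
t: 24.77
ee_pos: [659.4, -4.2, 93.9]
orientation: [-3.137, -0.16, 0.01]
ft_force: [-2.0, -0.2, -0.4]
width: 87.9
```

Request:
move_arm(deltas=[[0,0,0,0,0],[0,0,0,0,0]])

```text
t: 24.93
ee_pos: [662.4, -4.1, 98.5]
orientation: [-3.138, -0.158, 0.0]
ft_force: [-0.1, -0.2, 0.7]
width: 88.2
```

```bash
python3 - <<'E'
from h import *
go(662,-4,34)
im=get_image("scene"); cv2.imwrite("pics/s10.png",cv2.resize(im[130:340,140:420],None,fx=2.8,fy=2.8))
E
```

```text
t 24.93 tcp [662.4  -4.1  98.5] x [ 0.995  0.101 -0.   ] y [ 0.101 -0.995 -0.   ] z [-0.  0. -1.] w 88.2 F [-0.1 -0.2  0.7] q [-0.02  0.62  1.61  0.    0.92  1.45]
delta tool mm [-0.4 -0.1 64.5] rows 1.6
```

View pics/s10.png

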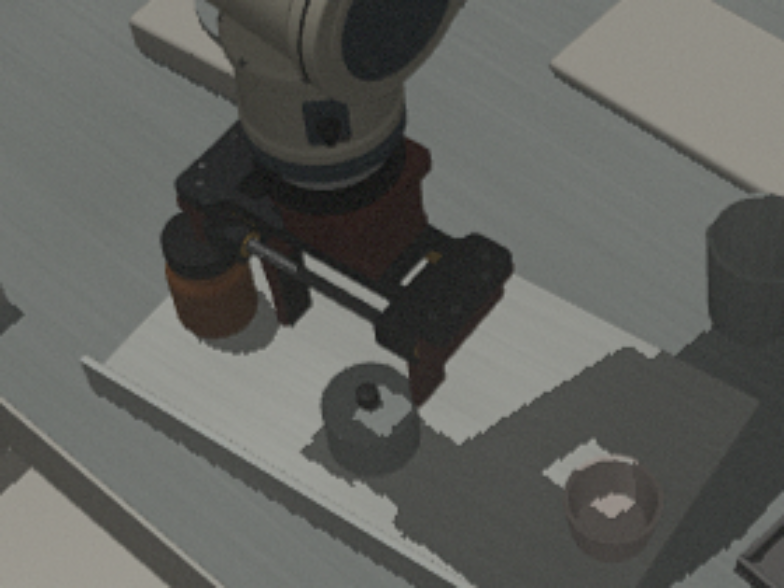

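```bash
python3 - <<'E'
from h import *
o,M=st()
t=o["ee_pos"]+14*M[:,2]
P=[t+s*44*M[:,1] for s in (1,-1)]+[t+s*57*M[:,1] for s in (1,-1)]+[[661,-4,54],[661,-4,65]]
print(((proj("scene",P)-[140,130])*2.8).round(0).tolist())
E
```

```text
t 24.98 tcp [663.3  -4.1  99.6] x [0.995 0.101 0.002] y [ 0.101 -0.995  0.   ] z [ 0.002 -0.    -1.   ] w 88.0 F [ 0.5  0.2 -0. ] q [-0.02  0.61  1.61 -0.    0.92  1.45]
[[307.0, 335.0], [425.0, 406.0], [290.0, 325.0], [443.0, 416.0], [372.0, 397.0], [371.0, 387.0]]
```

The projections put the lid at (372,397) and the image shows (370,400), so they agree to about 3 mm. Descending slowly onto the pot.

Request:
move_arm(deltas=[[0,0.001,0,0.02,0],[0,0.001,0,0.04,0],[0,0.001,0,0.052,0],[0,0.001,0,0.058,0],[0,0.001,0,0.06,0]])

```text
t: 25.4
ee_pos: [663.3, -4.0, 38.3]
orientation: [-3.138, -0.157, -0.0]
ft_force: [0.5, 1.9, -0.3]
width: 87.9
```

Request:
move_arm(deltas=[[0,0,0,0.001,0],[0,0,0,0.002,0],[0,0,0,0.003,0],[0,0,0,0.003,0]])

```text
t: 25.73
ee_pos: [663.6, -4.1, 35.8]
orientation: [3.138, 0.157, 0.002]
ft_force: [-0.8, -0.3, -0.4]
width: 87.7
```

Request:
move_arm(deltas=[[60,0,0,0,0],[120,0,0,0,0],[255,0,0,0,0],[255,0,0,0,0],[255,0,0,0,0]])

```text
t: 26.15
ee_pos: [663.2, -4.0, 35.2]
orientation: [-3.138, -0.157, -0.0]
ft_force: [0.4, 3.1, 1.5]
width: 58.2
```

Request:
move_arm(deltas=[[255,0,0,0,0],[255,0,0,0,0],[255,0,0,0,0]])

```text
t: 26.4
ee_pos: [663.2, -4.0, 35.2]
orientation: [-3.138, -0.157, -0.0]
ft_force: [-0.4, 0.7, 1.8]
width: 57.6
```

```bash
python3 - <<'E'
from h import *
go(438.5,-305,130)
im=get_image("scene"); cv2.imwrite("pics/s11.png",cv2.resize(im[130:340,140:420],None,fx=2.8,fy=2.8))
E
```

```text
t 26.4 tcp [663.2  -4.   35.2] x [0.995 0.1   0.   ] y [ 0.1   -0.995 -0.   ] z [ 0.  0. -1.] w 57.6 F [-0.4  0.7  1.8] q [-0.02  0.7   1.63  0.    0.81  1.45]
delta tool mm [-253.6  277.1  -94.8] rows 9.4
```

View pics/s11.png

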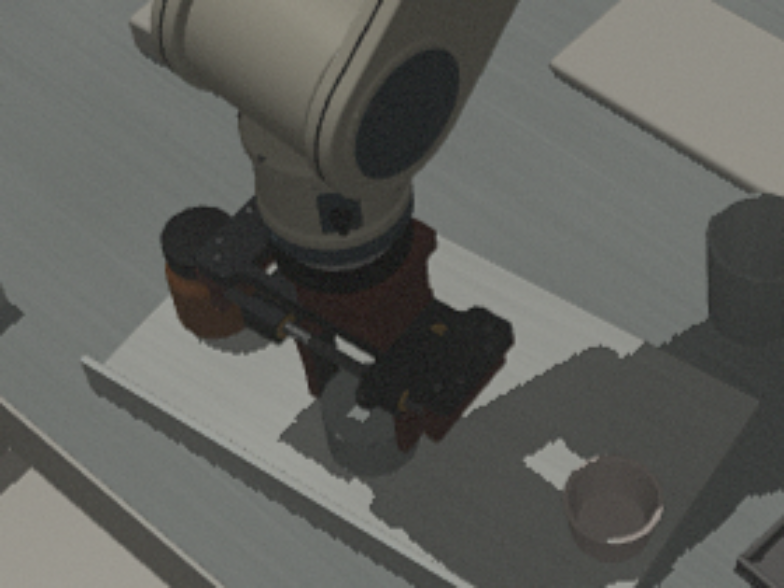

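The pot is gripped at 57.6 mm. Lifting it and taking it to the scale.

Request:
move_arm(deltas=[[255,0,0,-0.02,0],[255,0,0,-0.05,0],[255,0,0,-0.085,0],[255,0,0,-0.115,0],[255,0,0,-0.13,0]])

```text
t: 26.87
ee_pos: [664.6, -4.1, 168.8]
orientation: [3.137, 0.157, 0.006]
ft_force: [0.1, -0.9, -1.6]
width: 56.9
```

Request:
move_arm(deltas=[[255,-0.015,0.017,0,0],[255,-0.037,0.041,0,0],[255,-0.062,0.068,0,0],[255,-0.087,0.095,0,0],[255,-0.112,0.122,0,0]])

```text
t: 27.28
ee_pos: [562.2, -137.4, 164.6]
orientation: [-3.137, -0.158, 0.002]
ft_force: [-0.6, -0.8, -3.7]
width: 57.4
```

Request:
move_arm(deltas=[[255,-0.025,0.027,0,0],[255,-0.05,0.055,0,0],[255,-0.075,0.082,0,0],[255,-0.1,0.109,0,0],[255,-0.122,0.134,0,0]])

```text
t: 27.7
ee_pos: [453.8, -283.2, 164.8]
orientation: [-3.137, -0.156, 0.002]
ft_force: [0.9, 0.0, -2.5]
width: 57.4
```

Request:
move_arm(deltas=[[255,-0.014,0.015,0,0],[255,-0.019,0.021,0,0],[255,-0.019,0.021,0,0],[255,-0.019,0.021,0,0],[255,-0.019,0.021,0,0]])

```text
t: 28.12
ee_pos: [439.6, -304.0, 165.0]
orientation: [-3.137, -0.158, 0.0]
ft_force: [-0.5, 0.5, -3.6]
width: 57.2
```

```bash
python3 - <<'E'
from h import *
go(438.5,-305,68)
for c in ("scene","top"):
    im=get_image(c);x,y=proj(c,[438,-305,120])[0].astype(int)
    cv2.imwrite(f"pics/p_{c}.png",cv2.resize(im[max(0,y-100):y+100,x-100:x+100],(400,400)))
    print([(n,round(d["conf"],2),np.round(d["location"],1)) for n in ("pot",) for d in place_of(c,n)[:2]])
cv2.imwrite("pics/s12.png",np.hstack([cv2.imread(f"pics/p_{c}.png") for c in ("scene","top")]))
E
```

```text
t 28.12 tcp [ 439.6 -304.   165. ] x [ 0.995  0.1   -0.   ] y [ 0.1   -0.995 -0.   ] z [-0.  0. -1.] w 57.2 F [-0.5  0.5 -3.6] q [-0.63  0.36  1.87  0.    0.91  0.84]
delta tool mm [-1.2  0.9 97. ] rows 2.4
[('pot', 0.76, array([ 440.9, -303.6,  142.1]))]
[]
```

View pics/s12.png

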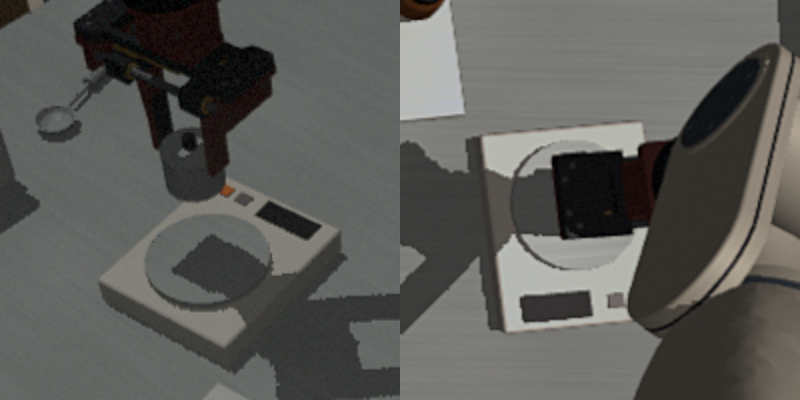

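The pot hangs upright over the pan, and the network puts it at (441,-304). Lowering.

Request:
move_arm(deltas=[[255,-0.001,0.001,0.025,0],[255,-0.001,0.001,0.055,0],[255,-0.001,0.001,0.08,0],[255,-0.001,0.001,0.09,0],[255,-0.001,0.001,0.092,0]])

```text
t: 28.73
ee_pos: [437.2, -304.6, 71.2]
orientation: [-3.135, -0.158, 0.005]
ft_force: [-0.0, 0.2, -2.8]
width: 57.0
```

Request:
move_arm(deltas=[[255,0,0,0,0],[255,0,0,0.001,0],[255,0,0,0.002,0],[255,0,0,0.003,0],[255,0,0,0.003,0]])

```text
t: 29.15
ee_pos: [438.6, -306.3, 71.0]
orientation: [3.137, 0.157, 0.002]
ft_force: [-0.0, 0.2, -3.6]
width: 57.5
```

Request:
move_arm(deltas=[[255,0,0,0,0],[255,0,0,0.001,0],[255,0,0,0.0015,0],[255,0,0,0.0015,0]])

```text
t: 29.48
ee_pos: [438.1, -306.0, 68.6]
orientation: [-3.138, -0.157, 0.0]
ft_force: [0.3, 0.3, -2.3]
width: 57.0
```

Request:
move_arm(deltas=[[255,0,0,0.0005,0],[255,0,0,0.0005,0],[60,0,0,0.0005,0],[30,0,0,0.0005,0],[30,0,0,0.0005,0]])

```text
t: 29.9
ee_pos: [438.4, -306.2, 68.4]
orientation: [3.137, 0.157, 0.001]
ft_force: [0.3, 0.8, -0.9]
width: 73.6
```

Request:
move_arm(deltas=[[0,0,0,0,0],[0,0,0,0,0],[0,0,0,-0.03,0],[0,0,0,-0.07,0],[0,0,0,-0.11,0]])

```text
t: 30.32
ee_pos: [437.2, -305.3, 178.5]
orientation: [-3.136, -0.157, 0.004]
ft_force: [0.8, -0.8, 0.3]
width: 87.8
```

Request:
move_arm(deltas=[[0,0.03,0,0,0],[0,0.065,-0.01,-0.01,0],[0,0.1,-0.03,-0.02,0],[0,0.125,-0.06,-0.03,0],[0,0.15,-0.09,-0.04,0]])

```text
t: 30.73
ee_pos: [579.7, -200.5, 218.8]
orientation: [3.138, 0.155, 0.001]
ft_force: [0.7, -0.9, -0.5]
width: 87.6
```

```bash
python3 - <<'E'
from h import *
go(456,334.6,220)
for c in ("scene","top"):
    im=get_image(c);cv2.imwrite(f"pics/{c}13.png",im)
    print([(n,round(d["conf"],2),np.round(d["location"],1)) for n in ("pot","squeeze","mill","tin") for d in place_of(c,n)[:1]])
E
```

```text
t 30.73 tcp [ 579.7 -200.5  218.8] x [0.995 0.099 0.001] y [ 0.099 -0.995  0.   ] z [ 0.001 -0.    -1.   ] w 87.6 F [ 0.7 -0.9 -0.5] q [-0.35  0.4   1.65  0.    1.09  1.12]
delta tool mm [ -70.3 -544.7   -1.4] rows 13.4
[('pot', 0.78, array([ 437.9, -308.3,   45.3])), ('squeeze', 0.6, array([455.6, 339.5,   5.3])), ('mill', 0.71, array([528.4, 278. ,   3.9])), ('tin', 0.76, array([374.1, 294.4,   7.2]))]
[('squeeze', 0.82, array([457.3, 331.1,   4.3])), ('mill', 0.59, array([529.6, 281.6,   2.5])), ('tin', 0.7, array([368.7, 292.3,   5.8]))]
```

View pics/top13.png

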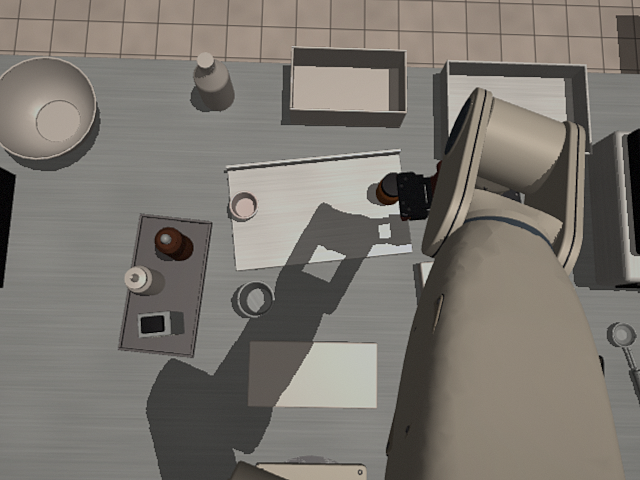

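View pics/scene13.png

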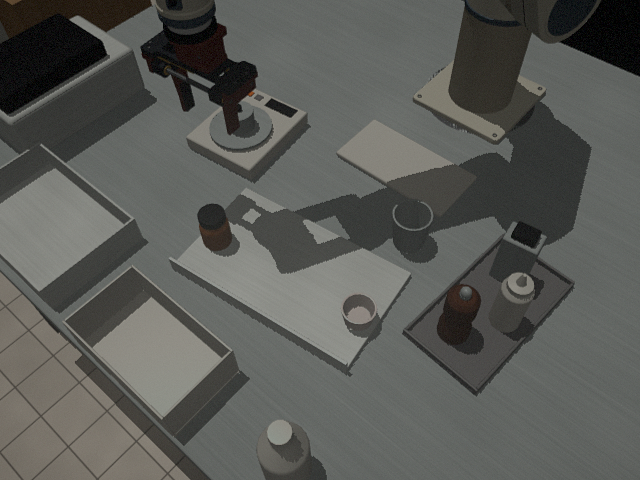

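The pot stands on the pan, and the network puts it at (438,-308,45), with the three still upright on the tray. Now to return them, tin first.

Request:
move_arm(deltas=[[0,-0.011,-0.035,0,-0.1],[0,-0.022,-0.071,0,-0.2],[0,-0.033,-0.108,0,-0.3],[0,-0.044,-0.145,0,-0.4],[0,-0.055,-0.182,0,-0.5]])

```text
t: 31.65
ee_pos: [504.4, -25.3, 218.1]
orientation: [-3.0, -0.932, 0.0]
ft_force: [0.4, 0.8, 0.5]
width: 87.9
```

```bash
python3 - <<'E'
from h import *
go(372.6,294.2,200)
E
```

```text
t 31.65 tcp [504.4 -25.3 218.1] x [ 0.824  0.567 -0.   ] y [ 0.567 -0.824 -0.   ] z [-0.  0. -1.] w 87.9 F [0.4 0.8 0.5] q [-0.07  0.24  1.89  0.    1.01  0.89]
delta tool mm [  72.6 -337.9   18.1] rows 8.4
```

Request:
move_arm(deltas=[[0,0.008,-0.036,0,-0.11],[0,0.016,-0.073,0,-0.22],[0,0.024,-0.11,0,-0.33],[0,0.032,-0.148,0,-0.44],[0,0.04,-0.185,0,-0.55]])

```text
t: 32.07
ee_pos: [433.2, 150.2, 218.3]
orientation: [2.633, 1.713, 0.0]
ft_force: [0.0, 0.3, -0.6]
width: 87.7
```

```bash
python3 - <<'E'
from h import *
go(372.6,294.2,200)
E
```

```text
t 32.07 tcp [433.2 150.2 218.3] x [0.405 0.914 0.   ] y [ 0.914 -0.405  0.   ] z [ 0.  0. -1.] w 87.7 F [ 0.   0.3 -0.6] q [0.31 0.17 1.98 0.   0.99 0.72]
delta tool mm [ 107.1 -113.7   18.3] rows 3.8
```

Request:
move_arm(deltas=[[0,0.027,-0.028,0,-0.11],[0,0.054,-0.056,0,-0.22],[0,0.081,-0.085,0,-0.33],[0,0.107,-0.114,0,-0.44],[0,0.107,-0.114,0,-0.52]])

```text
t: 32.48
ee_pos: [372.0, 298.0, 218.4]
orientation: [-2.097, -2.337, -0.003]
ft_force: [0.8, -0.8, -0.5]
width: 87.7
```

Request:
move_arm(deltas=[[0,0,0,0,0],[0,0,0,0,0],[0,0,0,0,0]])

```text
t: 32.73
ee_pos: [374.2, 292.6, 218.1]
orientation: [2.113, 2.324, -0.001]
ft_force: [-0.5, 0.6, -0.3]
width: 88.0
```

```bash
python3 - <<'E'
from h import *
go(372.6,294.2,88.5)
E
```

```text
t 32.73 tcp [374.2 292.6 218.1] x [-0.095  0.995 -0.   ] y [ 0.995  0.095 -0.   ] z [-0. -0. -1.] w 88.0 F [-0.5  0.6 -0.3] q [ 0.64  0.2   1.95 -0.    0.99  0.54]
delta tool mm [  1.8  -1.5 129.6] rows 3.2
```

Request:
move_arm(deltas=[[20,0.001,-0.001,0.03,0],[20,0.001,-0.001,0.065,0],[20,0.001,-0.001,0.1,0],[20,0.001,-0.001,0.124,0],[20,0.001,-0.001,0.129,0]])

```text
t: 33.15
ee_pos: [371.3, 291.6, 85.8]
orientation: [-2.113, -2.323, 0.01]
ft_force: [-1.1, -2.0, -0.8]
width: 81.0
```

Request:
move_arm(deltas=[[20,0,0,0,0],[20,0,0,0,0],[20,0,0,0,0]])

```text
t: 33.4
ee_pos: [374.1, 294.9, 90.7]
orientation: [2.11, 2.327, 0.004]
ft_force: [0.1, -0.2, -0.4]
width: 80.8
```

```bash
python3 - <<'E'
from h import *
go(372.6,294.2,88.5)
E
```

```text
t 33.4 tcp [374.1 294.9  90.7] x [-0.097  0.995  0.001] y [0.995 0.097 0.002] z [ 0.002  0.002 -1.   ] w 80.8 F [ 0.1 -0.2 -0.4] q [ 0.64  0.41  2.04 -0.    0.69  0.55]
delta tool mm [-0.6 -1.5  2.2] rows 0.1
```

Request:
move_arm(deltas=[[100,0,-0.001,0,0],[255,0,-0.001,0,0],[255,0,-0.001,0,0],[255,0,-0.001,0,0],[255,0,-0.001,0,0]])

```text
t: 33.82
ee_pos: [371.8, 294.7, 89.5]
orientation: [2.109, 2.329, 0.001]
ft_force: [0.2, -0.2, 0.6]
width: 51.1
```

Request:
move_arm(deltas=[[255,0,0,0,0],[255,0,0,0,0],[255,0,0,0,0],[255,0,0,0,0]])

```text
t: 34.15
ee_pos: [371.8, 294.6, 89.3]
orientation: [2.109, 2.329, 0.0]
ft_force: [0.2, -0.4, 3.2]
width: 44.2
```

```bash
python3 - <<'E'
from h import *
go(659.9,-79.4,238)
E
```

```text
t 34.15 tcp [371.8 294.6  89.3] x [-0.099  0.995  0.   ] y [0.995 0.099 0.   ] z [ 0.  0. -1.] w 44.2 F [ 0.2 -0.4  3.2] q [0.64 0.41 2.04 0.   0.69 0.55]
delta tool mm [-400.6  249.7 -148.7] rows 12.1
```

Request:
move_arm(deltas=[[255,0,0,-0.02,0],[255,0,0,-0.055,0],[255,0,0,-0.09,0],[255,0,0,-0.13,0],[255,0,0,-0.155,0]])

```text
t: 34.57
ee_pos: [372.2, 294.9, 247.3]
orientation: [2.108, 2.328, 0.004]
ft_force: [1.4, 0.1, -1.4]
width: 44.2
```

Request:
move_arm(deltas=[[255,-0.025,0.016,0,0],[255,-0.055,0.034,0,0],[255,-0.087,0.054,0,0],[255,-0.119,0.074,0,0],[255,-0.151,0.094,0,0]])

```text
t: 34.98
ee_pos: [480.6, 152.0, 243.9]
orientation: [-2.108, -2.329, 0.001]
ft_force: [0.3, 0.9, -1.8]
width: 44.1
```

Request:
move_arm(deltas=[[255,-0.032,0.02,0,0],[255,-0.064,0.04,0,0],[255,-0.096,0.06,0,0],[255,-0.128,0.08,0,0],[255,-0.16,0.1,0,0]])

```text
t: 35.4
ee_pos: [595.9, 2.4, 243.5]
orientation: [-2.108, -2.328, 0.001]
ft_force: [0.3, 1.2, -2.2]
width: 43.9
```

Request:
move_arm(deltas=[[255,-0.032,0.02,0,0],[255,-0.064,0.04,0,0],[255,-0.085,0.053,0,0],[255,-0.09,0.056,0,0],[255,-0.09,0.056,0,0]])

```text
t: 35.82
ee_pos: [660.3, -81.3, 243.0]
orientation: [-2.111, -2.325, 0.001]
ft_force: [0.3, 0.8, -1.3]
width: 43.8
```

Request:
move_arm(deltas=[[255,0,0,0,0],[255,0,0,0,0],[255,0,0,0,0]])

```text
t: 36.07
ee_pos: [659.4, -78.5, 244.2]
orientation: [-2.107, -2.33, 0.0]
ft_force: [0.3, -0.0, -2.8]
width: 44.3
```

```bash
python3 - <<'E'
from h import *
go(659.9,-79.4,96)
im=get_image("scene"); cv2.imwrite("pics/s14.png",im)
E
```

```text
t 36.07 tcp [659.4 -78.5 244.2] x [-0.1    0.995  0.   ] y [ 0.995  0.1   -0.001] z [-0.001  0.    -1.   ] w 44.3 F [ 0.3 -0.  -2.8] q [-0.14  0.45  1.51  0.    1.18 -0.24]
delta tool mm [ -1.    0.5 148.2] rows 3.6
```

View pics/s14.png

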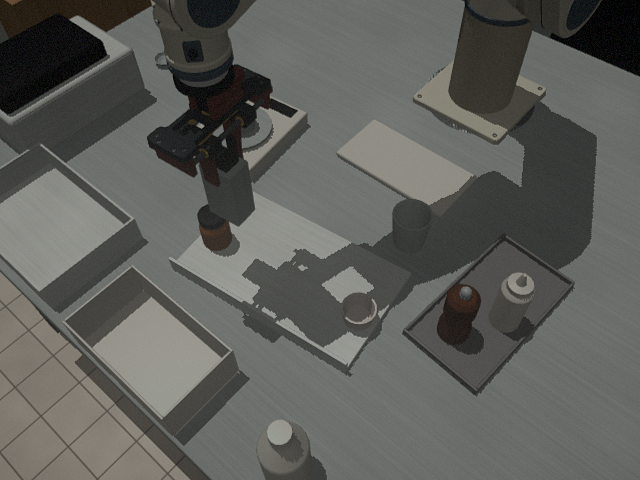

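The tin hangs upright above its old place, with its bottom at (230,215). Lowering it next to the jar.

Request:
move_arm(deltas=[[255,-0.001,0.001,0.025,0],[255,-0.001,0.001,0.06,0],[255,-0.001,0.001,0.095,0],[255,-0.001,0.001,0.125,0],[255,-0.001,0.001,0.138,0]])

```text
t: 36.53
ee_pos: [658.4, -79.5, 102.3]
orientation: [-2.104, -2.326, 0.005]
ft_force: [-0.4, 0.1, -1.4]
width: 44.1
```

Request:
move_arm(deltas=[[255,0,0,0.002,0],[255,0,0,0.004,0],[255,0,0,0.006,0],[255,0,0,0.006,0],[255,0,0,0.006,0]])

```text
t: 36.95
ee_pos: [662.4, -80.9, 102.0]
orientation: [2.107, 2.327, 0.003]
ft_force: [0.2, -0.3, -1.2]
width: 43.8
```

Request:
move_arm(deltas=[[255,0,0,0,0],[255,0,0,0,0],[255,0,0,0,0]])

```text
t: 37.2
ee_pos: [661.5, -80.9, 100.8]
orientation: [2.108, 2.328, 0.001]
ft_force: [-0.1, 0.1, -0.5]
width: 43.8
```

```bash
python3 - <<'E'
from h import *
go(659.9,-79.4,96.3)
E
```

```text
t 37.2 tcp [661.5 -80.9 100.8] x [-0.099  0.995 -0.   ] y [0.995 0.099 0.001] z [ 0.001 -0.    -1.   ] w 43.8 F [-0.1  0.1 -0.5] q [-0.14  0.62  1.6  -0.    0.92 -0.24]
delta tool mm [ 1.6 -1.5  4.5] rows 0.1
```

Request:
move_arm(deltas=[[255,0.001,-0.001,0.001,0],[255,0.001,-0.001,0.002,0],[255,0.001,-0.001,0.003,0],[255,0.001,-0.001,0.004,0],[255,0.001,-0.001,0.004,0]])

```text
t: 37.62
ee_pos: [660.1, -79.9, 96.3]
orientation: [-2.109, -2.328, 0.0]
ft_force: [-1.8, -0.7, 1.5]
width: 44.0
```

Request:
move_arm(deltas=[[255,0,0,0,0],[255,0,0,0,0]])

```text
t: 37.78
ee_pos: [660.1, -79.9, 96.3]
orientation: [-2.109, -2.329, 0.0]
ft_force: [-1.7, 0.0, 2.8]
width: 43.9
```

Request:
move_arm(deltas=[[80,0,0,0,0],[30,0,0,0,0],[30,0,0,0,0],[30,0,0,0,0],[30,0,0,0,0]])

```text
t: 38.2
ee_pos: [660.2, -79.8, 96.1]
orientation: [2.109, 2.329, 0.0]
ft_force: [0.4, 1.0, -0.1]
width: 73.9
```

Request:
move_arm(deltas=[[30,0,0,0,0],[30,0,0,-0.03,0],[0,0,0,-0.065,0],[0,0,0,-0.1,0],[0,0,0,-0.115,0]])

```text
t: 38.62
ee_pos: [662.2, -80.2, 216.1]
orientation: [2.105, 2.325, 0.005]
ft_force: [0.6, 0.1, -0.3]
width: 87.1
```

```bash
python3 - <<'E'
from h import *
go(531,278.8,210)
im=get_image("scene"); cv2.imwrite("pics/s15.png",im)
print([(n,round(d["conf"],2),np.round(d["location"],1)) for n in ("pot","jar","tin") for d in place_of("scene",n)[:1]])
E
```

```text
t 38.62 tcp [662.2 -80.2 216.1] x [-0.099  0.995 -0.001] y [0.995 0.099 0.006] z [ 0.006 -0.001 -1.   ] w 87.1 F [ 0.6  0.1 -0.3] q [-0.14  0.48  1.53  0.    1.12 -0.24]
delta tool mm [370.2 -95.2   5. ] rows 9.3
[('jar', 0.72, array([ 659. , -150.9,   10.5])), ('tin', 0.88, array([663.4, -80.5,  13.7]))]
```

View pics/s15.png

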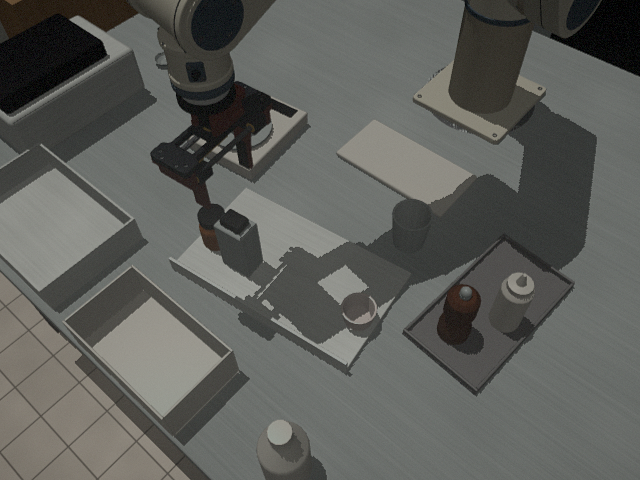

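The tin stands upright in its original image position (240,243). Now the mill.

Request:
move_arm(deltas=[[0,0.035,-0.009,0,0],[0,0.073,-0.019,0,0],[0,0.111,-0.029,0,0],[0,0.149,-0.038,0,0],[0,0.187,-0.048,0,0]])

```text
t: 39.23
ee_pos: [591.7, 102.6, 208.7]
orientation: [-2.108, -2.326, 0.005]
ft_force: [-0.5, -0.0, 0.2]
width: 87.9
```

Request:
move_arm(deltas=[[0,0.037,-0.01,0,0],[0,0.075,-0.02,0,0],[0,0.113,-0.03,0,0],[0,0.15,-0.039,0,0],[0,0.175,-0.045,0,0]])

```text
t: 39.65
ee_pos: [529.1, 273.4, 208.8]
orientation: [-2.106, -2.329, 0.005]
ft_force: [0.4, -0.4, 0.3]
width: 87.9
```

Request:
move_arm(deltas=[[0,0.008,-0.001,0,0],[0,0.008,-0.001,0,0],[0,0.008,-0.001,0,0],[0,0.008,-0.001,0,0],[0,0.008,-0.001,0,0]])

```text
t: 40.07
ee_pos: [530.5, 277.5, 210.7]
orientation: [-2.111, -2.327, 0.001]
ft_force: [0.9, -0.4, -0.9]
width: 88.1
```

```bash
python3 - <<'E'
from h import *
go(530.8,278.8,89)
E
```

```text
t 40.07 tcp [530.5 277.5 210.7] x [-0.097  0.995 -0.001] y [ 0.995  0.097 -0.001] z [-0.001 -0.001 -1.   ] w 88.1 F [ 0.9 -0.4 -0.9] q [ 0.46  0.39  1.69 -0.    1.06  0.37]
delta tool mm [  1.4   0.5 121.7] rows 3.0
```

Request:
move_arm(deltas=[[20,0.001,0,0.03,0],[20,0.001,0,0.065,0],[20,0.001,0,0.098,0],[20,0.001,0,0.117,0],[20,0.001,0,0.121,0]])

```text
t: 40.48
ee_pos: [528.1, 277.5, 86.4]
orientation: [-2.11, -2.325, 0.009]
ft_force: [0.3, -0.2, 0.3]
width: 80.7
```

Request:
move_arm(deltas=[[20,0,0,0,0],[20,0,0,0,0],[20,0,0,0,0],[20,0,0,0,0]])

```text
t: 40.82
ee_pos: [531.2, 280.4, 91.9]
orientation: [2.108, 2.327, 0.004]
ft_force: [0.5, -0.7, 0.3]
width: 81.3
```

```bash
python3 - <<'E'
from h import *
go(530.8,278.8,89)
E
```

```text
t 40.82 tcp [531.2 280.4  91.9] x [-0.099  0.995  0.001] y [0.995 0.099 0.003] z [ 0.003  0.001 -1.   ] w 81.3 F [ 0.5 -0.7  0.3] q [ 0.47  0.55  1.76 -0.    0.83  0.37]
delta tool mm [-1.5 -0.5  2.9] rows 0.1
```

Request:
move_arm(deltas=[[60,-0.001,0,0.001,0],[120,-0.001,0,0.001,0],[255,-0.001,0,0.001,0],[255,-0.001,0,0.001,0],[255,-0.001,0,0.001,0]])

```text
t: 41.23
ee_pos: [530.1, 279.1, 89.3]
orientation: [2.109, 2.329, 0.0]
ft_force: [0.8, 0.4, 1.5]
width: 50.9
```

Request:
move_arm(deltas=[[255,0,0,0,0],[255,0,0,0,0],[255,0,0,0,0],[255,0,0,0,0]])

```text
t: 41.57
ee_pos: [530.1, 279.1, 89.3]
orientation: [2.109, 2.329, 0.0]
ft_force: [-0.2, 0.3, 1.8]
width: 51.2
```

```bash
python3 - <<'E'
from h import *
go(634.4,76.9,240)
E
```

```text
t 41.57 tcp [530.1 279.1  89.3] x [-0.099  0.995  0.   ] y [0.995 0.099 0.   ] z [ 0.  0. -1.] w 51.2 F [-0.2  0.3  1.8] q [0.46 0.55 1.76 0.   0.83 0.37]
delta tool mm [-211.5   83.8 -150.7] rows 6.7
```

Request:
move_arm(deltas=[[255,0,0,-0.02,0],[255,0,0,-0.055,0],[255,0,0,-0.09,0],[255,0,0,-0.13,0],[255,0,0,-0.155,0]])

```text
t: 41.98
ee_pos: [530.7, 279.4, 247.5]
orientation: [2.108, 2.328, 0.004]
ft_force: [0.4, 1.4, -1.6]
width: 50.7
```

Request:
move_arm(deltas=[[255,-0.025,0.01,0,0],[255,-0.06,0.024,0,0],[255,-0.095,0.038,0,0],[255,-0.13,0.052,0,0],[255,-0.165,0.065,0,0]])

```text
t: 42.4
ee_pos: [611.2, 119.8, 243.8]
orientation: [-2.108, -2.329, 0.001]
ft_force: [0.6, 0.3, -1.1]
width: 50.6
```

Request:
move_arm(deltas=[[255,-0.03,0.012,0,0],[255,-0.046,0.019,0,0],[255,-0.046,0.019,0,0],[255,-0.046,0.019,0,0],[255,-0.046,0.019,0,0]])

```text
t: 42.82
ee_pos: [633.7, 77.9, 243.6]
orientation: [-2.108, -2.328, 0.001]
ft_force: [-0.2, 0.2, -2.1]
width: 50.8
```

Request:
move_arm(deltas=[[255,0,0,0,0],[255,0,0,0,0],[255,0,0,0,0]])

```text
t: 43.07
ee_pos: [634.1, 78.4, 244.3]
orientation: [-2.107, -2.33, -0.0]
ft_force: [-0.6, -0.5, -2.1]
width: 50.9
```

```bash
python3 - <<'E'
from h import *
go(634.4,76.9,96.4)
im=get_image("scene"); cv2.imwrite("pics/s16.png",im)
E
```

```text
t 43.07 tcp [634.1  78.4 244.3] x [-0.1    0.995  0.   ] y [ 0.995  0.1   -0.   ] z [-0.  0. -1.] w 50.9 F [-0.6 -0.5 -2.1] q [0.1  0.41 1.57 0.   1.16 0.  ]
delta tool mm [-1.600e+00  1.000e-01  1.479e+02] rows 3.6
```

View pics/s16.png

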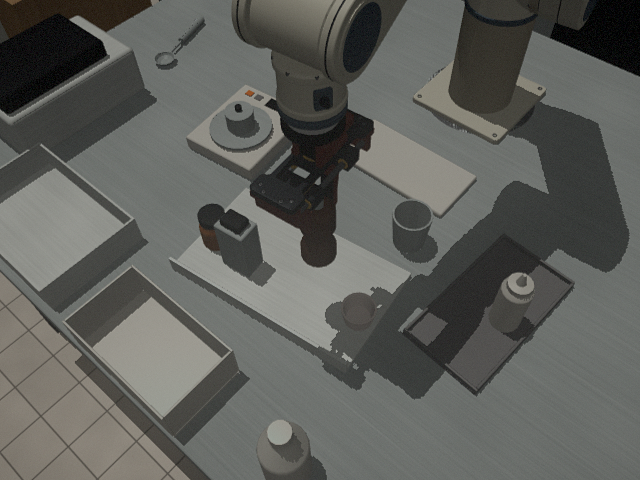

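The mill hangs upright above its old place at (318,245), and the pot is centred on the pan at (240,120). Lowering.

Request:
move_arm(deltas=[[255,-0.001,0,0.025,0],[255,-0.001,0,0.06,0],[255,-0.001,0,0.095,0],[255,-0.001,0,0.125,0],[255,-0.001,0,0.138,0]])

```text
t: 43.53
ee_pos: [631.9, 76.6, 102.2]
orientation: [-2.105, -2.326, 0.007]
ft_force: [-0.8, -1.1, -1.5]
width: 51.0
```

Request:
move_arm(deltas=[[255,0,0,0.002,0],[255,0,0,0.004,0],[255,0,0,0.006,0],[255,0,0,0.006,0],[255,0,0,0.006,0]])

```text
t: 43.95
ee_pos: [635.7, 76.5, 101.9]
orientation: [2.108, 2.327, 0.003]
ft_force: [-0.5, 0.3, -1.2]
width: 51.2
```

Request:
move_arm(deltas=[[255,0,0,0,0],[255,0,0,0,0],[255,0,0,0,0]])

```text
t: 44.2
ee_pos: [634.9, 76.4, 100.8]
orientation: [2.108, 2.328, 0.001]
ft_force: [0.6, -0.2, -1.3]
width: 51.1
```

```bash
python3 - <<'E'
from h import *
go(634.4,76.9,96.4)
E
```

```text
t 44.2 tcp [634.9  76.4 100.8] x [-0.099  0.995 -0.   ] y [0.995 0.099 0.001] z [ 0.001  0.    -1.   ] w 51.1 F [ 0.6 -0.2 -1.3] q [ 0.1   0.58  1.67 -0.    0.89  0.  ]
delta tool mm [ 0.5 -0.4  4.4] rows 0.1
```

Request:
move_arm(deltas=[[255,0,0,0.001,0],[255,0,0,0.002,0],[255,0,0,0.003,0],[255,0,0,0.004,0],[255,0,0,0.004,0]])

```text
t: 44.62
ee_pos: [634.6, 76.4, 96.3]
orientation: [-2.109, -2.329, 0.0]
ft_force: [-0.4, 0.5, 1.6]
width: 51.6
```

Request:
move_arm(deltas=[[255,0,0,0,0],[255,0,0,0,0]])

```text
t: 44.78
ee_pos: [634.6, 76.4, 96.3]
orientation: [-2.109, -2.329, -0.0]
ft_force: [-0.4, 0.6, 1.1]
width: 51.1
```

Request:
move_arm(deltas=[[80,0,0,0,0],[30,0,0,0,0],[30,0,0,0,0],[30,0,0,0,0],[30,0,0,0,0]])

```text
t: 45.2
ee_pos: [634.6, 76.4, 96.1]
orientation: [2.109, 2.329, 0.0]
ft_force: [-0.4, -0.2, -0.2]
width: 77.1
```

Request:
move_arm(deltas=[[30,0,0,0,0],[30,0,0,-0.03,0],[0,0,0,-0.065,0],[0,0,0,-0.1,0],[0,0,0,-0.115,0]])

```text
t: 45.62
ee_pos: [636.7, 76.6, 215.9]
orientation: [2.106, 2.326, 0.007]
ft_force: [0.5, -0.7, 0.7]
width: 87.6
```

```bash
python3 - <<'E'
from h import *
go(455.9,334.6,210)
im=get_image("scene"); cv2.imwrite("pics/s17.png",im)
print([(n,round(d["conf"],2),np.round(d["location"],1)) for n in ("pot","mill","tin","squeeze") for d in place_of("scene",n)[:1]])
E
```

```text
t 45.62 tcp [636.7  76.6 215.9] x [-0.099  0.995  0.   ] y [0.995 0.099 0.006] z [ 0.006  0.001 -1.   ] w 87.6 F [ 0.5 -0.7  0.7] q [0.1  0.44 1.6  0.   1.1  0.  ]
delta tool mm [ 274.6 -154.4    5. ] rows 7.7
[('pot', 0.96, array([ 435.1, -310.4,   45.2])), ('mill', 0.68, array([633.1,  77. ,  11.6])), ('tin', 0.89, array([665.3, -82. ,  14. ])), ('squeeze', 0.81, array([455.9, 335.3,   4.3]))]
```

View pics/s17.png

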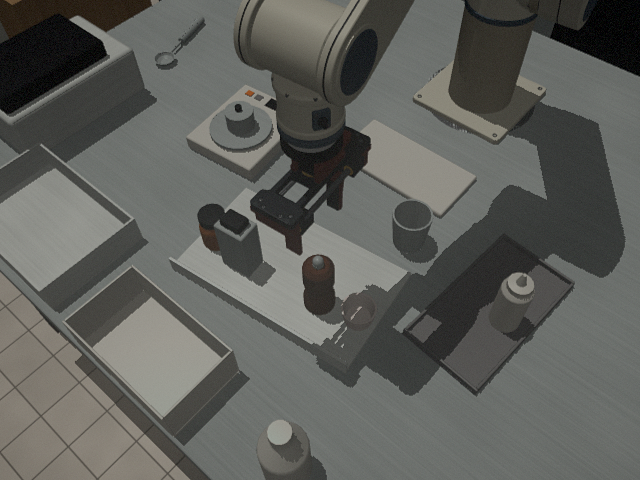

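The mill is back at (319,283), the same place as at the start. Last, the squeeze bottle.

Request:
move_arm(deltas=[[0,0.03,-0.017,0,0],[0,0.065,-0.037,0,0],[0,0.1,-0.057,0,0],[0,0.135,-0.077,0,0],[0,0.17,-0.096,0,0]])

```text
t: 46.28
ee_pos: [519.7, 236.6, 208.9]
orientation: [-2.108, -2.327, 0.006]
ft_force: [0.8, 0.3, -0.7]
width: 88.1
```

Request:
move_arm(deltas=[[0,0.035,-0.02,0,0],[0,0.07,-0.04,0,0],[0,0.098,-0.055,0,0],[0,0.106,-0.059,0,0],[0,0.106,-0.059,0,0]])

```text
t: 46.7
ee_pos: [451.1, 336.8, 209.4]
orientation: [-2.104, -2.332, 0.005]
ft_force: [0.3, -0.3, 0.6]
width: 88.0
```

Request:
move_arm(deltas=[[0,0,0,0,0],[0,0,0,0,0],[0,0,0,0,0]])

```text
t: 46.95
ee_pos: [453.9, 334.3, 210.7]
orientation: [2.111, 2.327, -0.001]
ft_force: [0.3, -0.1, 0.1]
width: 87.6
```

```bash
python3 - <<'E'
from h import *
go(455.9,334.6,86.5)
E
```

```text
t 46.95 tcp [453.9 334.3 210.7] x [-0.097  0.995 -0.001] y [ 0.995  0.097 -0.001] z [-0.001 -0.001 -1.   ] w 87.6 F [ 0.3 -0.1  0.1] q [ 0.61  0.34  1.77 -0.    1.03  0.52]
delta tool mm [  0.2   2.1 124.2] rows 3.0
```

Request:
move_arm(deltas=[[0,0,0.001,0.03,0],[0,0,0.001,0.065,0],[0,0,0.001,0.1,0],[0,0,0.001,0.119,0],[0,0,0.001,0.123,0]])

```text
t: 47.37
ee_pos: [452.7, 333.1, 84.5]
orientation: [-2.11, -2.325, 0.01]
ft_force: [-0.8, -0.2, -0.2]
width: 87.7
```

Request:
move_arm(deltas=[[0,0,0,0,0],[0,0,0,0,0],[0,0,0,0,0],[0,0,0,0,0]])

```text
t: 47.7
ee_pos: [455.2, 336.3, 89.9]
orientation: [2.109, 2.328, 0.005]
ft_force: [-0.3, -0.0, 1.2]
width: 87.6
```

```bash
python3 - <<'E'
from h import *
go(455.9,334.6,86.5)
E
```

```text
t 47.7 tcp [455.2 336.3  89.9] x [-0.099  0.995  0.002] y [0.995 0.098 0.003] z [ 0.002  0.002 -1.   ] w 87.6 F [-0.3 -0.   1.2] q [0.62 0.51 1.84 0.   0.79 0.52]
delta tool mm [-1.8  0.5  3.4] rows 0.1
```

Request:
move_arm(deltas=[[60,-0.001,0,0.001,0],[120,-0.001,0,0.001,0],[255,-0.001,0,0.001,0],[255,-0.001,0,0.001,0],[255,-0.001,0,0.001,0]])

```text
t: 48.12
ee_pos: [454.1, 334.9, 87.3]
orientation: [2.109, 2.329, 0.0]
ft_force: [-0.1, -0.3, -0.2]
width: 58.0
```

Request:
move_arm(deltas=[[255,0,0,0,0],[255,0,0,0,0],[255,0,0,0,0],[255,0,0,0,0]])

```text
t: 48.45
ee_pos: [454.4, 334.9, 87.3]
orientation: [2.109, 2.329, 0.001]
ft_force: [0.8, 0.1, 2.0]
width: 50.7
```

Request:
move_arm(deltas=[[255,0,0,-0.02,0],[255,0,0,-0.055,0],[255,0,0,-0.09,0],[255,0,0,-0.13,0],[255,0,0,-0.155,0]])

```text
t: 48.87
ee_pos: [454.7, 335.2, 245.5]
orientation: [2.108, 2.328, 0.004]
ft_force: [0.9, -0.4, -1.5]
width: 50.4
```

```bash
python3 - <<'E'
from h import *
go(575.7,-10.3,242)
E
```

```text
t 48.87 tcp [454.7 335.2 245.5] x [-0.099  0.995  0.001] y [0.995 0.099 0.002] z [ 0.002  0.002 -1.   ] w 50.4 F [ 0.9 -0.4 -1.5] q [0.61 0.3  1.74 0.   1.1  0.52]
delta tool mm [-355.8   86.3    3.2] rows 8.9
```

Request:
move_arm(deltas=[[255,-0.03,0.007,0,0],[255,-0.065,0.016,0,0],[255,-0.1,0.025,0,0],[255,-0.135,0.033,0,0],[255,-0.17,0.042,0,0]])

```text
t: 49.28
ee_pos: [512.4, 168.2, 241.9]
orientation: [-2.108, -2.329, 0.001]
ft_force: [0.1, 0.2, -0.4]
width: 50.5
```

Request:
move_arm(deltas=[[255,-0.035,0.008,0,0],[255,-0.07,0.017,0,0],[255,-0.105,0.025,0,0],[255,-0.14,0.034,0,0],[255,-0.168,0.04,0,0]])

```text
t: 49.7
ee_pos: [569.3, 4.1, 241.8]
orientation: [-2.109, -2.327, 0.001]
ft_force: [0.9, -0.6, -1.4]
width: 50.5
```

Request:
move_arm(deltas=[[255,-0.014,0.003,0,0],[255,-0.018,0.004,0,0],[255,-0.018,0.004,0,0],[255,-0.018,0.004,0,0],[255,-0.018,0.004,0,0]])

```text
t: 50.12
ee_pos: [574.4, -9.5, 242.0]
orientation: [-2.107, -2.33, 0.0]
ft_force: [0.0, 0.0, -1.1]
width: 50.3
```

```bash
python3 - <<'E'
from h import *
go(575.7,-10.3,94.3)
E
```

```text
t 50.12 tcp [574.4  -9.5 242. ] x [-0.1    0.995  0.   ] y [ 0.995  0.1   -0.001] z [-0.001  0.    -1.   ] w 50.3 F [ 0.   0.  -1.1] q [-0.04  0.32  1.72  0.    1.1  -0.14]
delta tool mm [ -1.    1.3 147.7] rows 3.6
```

Request:
move_arm(deltas=[[255,-0.001,0.001,0.025,0],[255,-0.001,0.001,0.06,0],[255,-0.001,0.001,0.095,0],[255,-0.001,0.001,0.125,0],[255,-0.001,0.001,0.138,0]])

```text
t: 50.53
ee_pos: [573.2, -10.1, 100.5]
orientation: [-2.104, -2.327, 0.005]
ft_force: [-0.7, 0.8, -1.3]
width: 50.5
```

Request:
move_arm(deltas=[[255,0,0,0.002,0],[255,0,0,0.004,0],[255,0,0,0.005,0],[255,0,0,0.005,0],[255,0,0,0.005,0]])

```text
t: 50.95
ee_pos: [577.0, -11.6, 100.6]
orientation: [2.107, 2.328, 0.003]
ft_force: [0.2, -1.0, -2.6]
width: 50.8
```

Request:
move_arm(deltas=[[255,0,0,0,0],[255,0,0,0,0],[255,0,0,0,0]])

```text
t: 51.2
ee_pos: [576.3, -11.9, 99.7]
orientation: [2.109, 2.328, 0.001]
ft_force: [0.3, -0.8, -1.6]
width: 50.6
```

```bash
python3 - <<'E'
from h import *
go(575.7,-10.3,94.3)
E
```

```text
t 51.2 tcp [576.3 -11.9  99.7] x [-0.099  0.995 -0.   ] y [0.995 0.099 0.001] z [ 0.001 -0.    -1.   ] w 50.6 F [ 0.3 -0.8 -1.6] q [-0.04  0.51  1.81  0.    0.82 -0.14]
delta tool mm [ 1.6 -0.4  5.4] rows 0.1
```

Request:
move_arm(deltas=[[255,0.001,0,0.002,0],[255,0.001,0,0.003,0],[255,0.001,0,0.004,0],[255,0.001,0,0.005,0],[255,0.001,0,0.005,0]])

```text
t: 51.62
ee_pos: [575.9, -10.9, 94.2]
orientation: [-2.109, -2.329, 0.0]
ft_force: [-0.2, 0.6, 1.4]
width: 50.5
```

Request:
move_arm(deltas=[[255,0,0,0,0],[255,0,0,0,0]])

```text
t: 51.78
ee_pos: [575.9, -10.9, 94.3]
orientation: [2.109, 2.329, -0.0]
ft_force: [-1.0, 0.6, 1.1]
width: 50.7
```

Request:
move_arm(deltas=[[80,0,0,0,0],[30,0,0,0,0],[30,0,0,0,0],[30,0,0,0,0],[30,0,0,0,0]])

```text
t: 52.2
ee_pos: [575.9, -10.8, 94.2]
orientation: [2.109, 2.329, 0.0]
ft_force: [-0.3, -0.2, -1.2]
width: 77.0
```

Request:
move_arm(deltas=[[30,0,0,0,0],[30,0,0,-0.03,0],[0,0,0,-0.065,0],[0,0,0,-0.1,0],[0,0,0,-0.14,0]])

```text
t: 52.62
ee_pos: [574.9, -10.8, 234.7]
orientation: [-2.108, -2.327, 0.002]
ft_force: [0.5, -0.7, 0.9]
width: 87.4
```

Request:
move_arm(deltas=[[0,0.035,-0.01,0,0],[0,0.07,-0.025,0,0],[0,0.105,-0.04,0,0],[0,0.14,-0.055,0,0],[0,0.175,-0.07,0,0]])

```text
t: 53.03
ee_pos: [487.9, 157.6, 234.4]
orientation: [2.109, 2.328, 0.001]
ft_force: [0.1, -0.1, -0.1]
width: 87.7
```

Request:
move_arm(deltas=[[0,0.035,-0.015,0,0],[0,0.07,-0.03,0,0],[0,0.105,-0.045,0,0],[0,0.14,-0.055,0,0],[0,0.15,-0.06,0,0]])

```text
t: 53.45
ee_pos: [412.9, 303.2, 234.5]
orientation: [-2.105, -2.331, -0.002]
ft_force: [-0.6, -0.1, 0.4]
width: 87.4
```

Request:
move_arm(deltas=[[0,0,0,0,0],[0,0,0,0,0],[0,0,0,0,0],[0,0,0,0,0]])

```text
t: 53.78
ee_pos: [415.1, 298.5, 234.1]
orientation: [2.111, 2.327, -0.0]
ft_force: [-0.3, 0.8, 0.0]
width: 87.8
```

```bash
python3 - <<'E'
from h import *
st()
for c in ("scene","top"):
    im=get_image(c);cv2.imwrite(f"pics/{c}20.png",im)
    print(c,[(n,round(d["conf"],2),np.round(d["location"],1).tolist()) for n in ("pot","squeeze","mill","tin","jar","ramekin","cup") for d in place_of(c,n)[:1]])
a=cv2.imread("pics/top0.png");b=cv2.imread("pics/top20.png")
f=lambda i:cv2.resize(i[140:320,220:520],(700,300)) if 0 else cv2.resize(i[145:335,220:520],(470,298))
cv2.imwrite("pics/cmp.png",np.vstack([f(a),f(b)]))
E
```

```text
t 53.78 tcp [415.1 298.5 234.1] x [-0.097  0.995 -0.   ] y [ 0.995  0.097 -0.   ] z [-0. -0. -1.] w 87.8 F [-0.3  0.8  0. ] q [ 0.6   0.23  1.86 -0.    1.05  0.5 ]
scene [('pot', 0.64, [633.6, 74.8, 12.9]), ('squeeze', 0.95, [578.7, -9.5, 18.4]), ('mill', 0.92, [633.6, 78.1, 10.6]), ('tin', 0.76, [661.8, -80.2, 14.6]), ('jar', 0.95, [657.0, -150.5, 11.0]), ('ramekin', 0.78, [616.0, 146.1, 14.7]), ('cup', 0.78, [423.3, 110.3, -0.7])]
top [('pot', 0.62, [440.5, -305.1, 44.6]), ('squeeze', 0.87, [578.6, -14.3, 12.8]), ('mill', 0.56, [635.4, 78.9, 13.6]), ('tin', 0.81, [657.9, -80.5, 16.0]), ('ramekin', 0.92, [616.8, 149.5, 14.5]), ('cup', 0.71, [426.9, 114.4, -0.3])]
```

View pics/cmp.png

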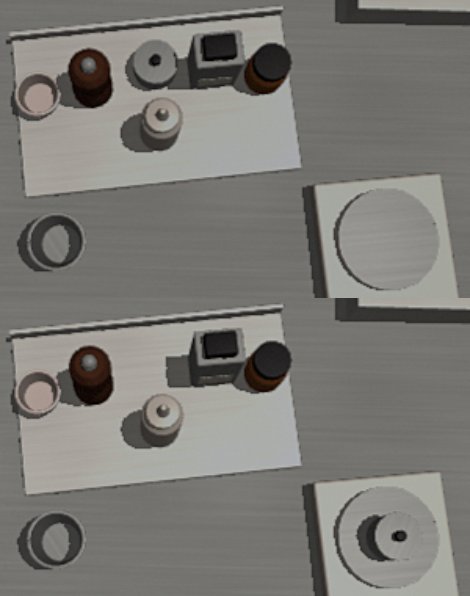

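View pics/scene20.png

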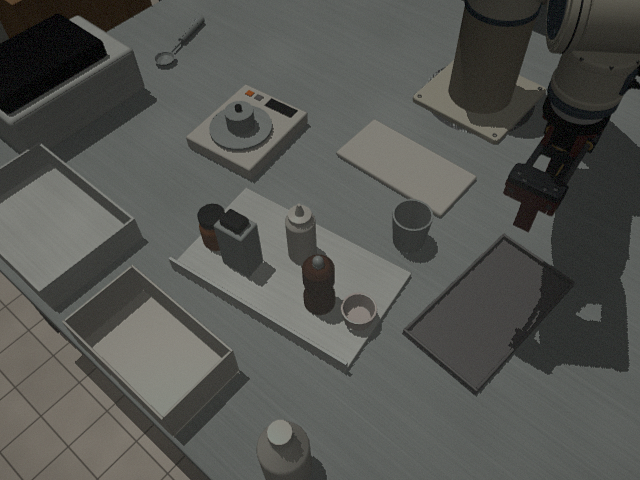

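```bash
python3 - <<'E'
from h import *
for c in("top","scene"):
    im=cv2.imread(f"pics/{c}20.png");x,y=proj(c,[438.5,-305,97])[0].round().astype(int);g=cv2.cvtColor(im,6)[y-9:y+10,x-9:x+10]
    m=g<g.min()+25;n,l,s,ce=cv2.connectedComponentsWithStats(m.astype(np.uint8))
    i=1+s[1:,4].argmax();print(c,s[i],ray(c,ce[i]+[x-9,y-9],95).round(1))
E
```

```text
top [ 5  7  5  6 12] [[ 436.  -300.4   95. ]]
scene [ 5  7  7  8 44] [[ 442.2 -304.1   95. ]]
```

The pot's knob projects to within about 5 mm of the pan centre in both cameras, and the three are within about 5 mm of their start positions. Handing in.

```bash
python3 -c "
from workcell import *
print(close_job(), get_obs()['t'])"
```

```text
the job is handed in; nothing more can be done
the job is handed in; nothing more can be done
```

I moved the squeeze bottle, mill and tin upright onto the tray, set the pot in the middle of the scale's pan, then put the three back where they had stood. The job was handed in at about 54 s of the 144 s allowed. No verdict is reported, so the checks below are my own.

**Last checks, taken after the arm had backed away over the tray with the gripper open:**
- **Returned items:** The two cameras' average position for each of the three is within about 3 mm of its average at the start. They stand upright in the pictures, and I released each at nearly the same tool position where I had gripped it.
- **Pot:** The knob projects to (436,-300) in the top camera and (442,-304) in the scene camera, against a pan centre of (438.5,-305). That puts it about 4–5 mm off centre at most; the limit is 15 mm.
- **Ramekin, jar and cup:** They look unmoved in the pictures, and the readings were within about 5 mm of the start. The top camera gave no reading for the jar in the last check.

**Readings that disagreed:**
- The scene network's last "pot" result was wrong: it reported the mill's position.
- While I was returning the items, the scene network once put the pot at (435,-310), about 6 mm off centre.
- The two cameras differ by up to about 6 mm on single readings.

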